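Change over the boards on the inspection shuttle

ROBOT

A 6-joint arm with a two-finger parallel gripper is mounted at the origin on a cart in front of the work surface, level with it; the furniture and walls round the work are solid. World frame = base frame: x ahead of the robot, y to its left, z up, the work surface at z = 0. Lengths are in m, angles in rad, forces in N, time in s.
With the tool pointing down it reaches from about 0.35 to 0.775 m from the base axis. Payload 7.3 kg.
Tool frame: the origin (TCP) lies on the centre line of the jaws, within the pads' length; the fingertips stand 19 mm ahead of it and the grasp point (between the pads) is the TCP (arm.tcp_to_tips is the distance from the TCP to the fingertips, in m); z points along the fingers, y is the line along which they close (so a half turn about z gives the same grasp; the last joint's range is limited). The gripper opens to 92 mm and grips with 3 to 60 N. Pads are 19 mm wide; open, the fingers measure 130 mm over their backs; the gripper's body (75 mm by 190 mm) begins 47 mm behind the grasp point.
Start: joints at [-1.458, 0.342, 1.524, -0, 1.275, -0.146], TCP at [0.134, -0.508, 0.222] pointing down, gripper open.
Joint ranges: [-2.53, 2.53], [-0.77, 2.02], [0.04, 2.7], [-1, 4.14], [0.28, 2.66], [-3.11, 3.11]. Speed limits (rad/s): [2.57, 2.57, 3.14, 3.14, 3.14, 3.14].

INTERFACE

Orientations are given as a unit quaternion [w, x, y, z].
In Python, from bench import arm gives the robot as it stands.
- The arm moves only by the tool send_rows, never from a script. Its argument "series" is a list of rows, each a list of 5 numbers: the closure, from 0 (fully open) to 1 (shut), then the shift along the tool's x, y, z in cm, then the turn about the tool's z in degrees. A call has 1 to 5 rows; each row is the pose to reach, as a shift and turn from the pose commanded when the call began, along the tool's axes at that moment; what a row does not reach only later rows make up. A row lasts 1/10 s, in which the tool goes at most 50 mm and 8.59 degrees, less where a joint would pass 70% of its speed; a pose out of reach is approached as far as the arm can. A call with a gripper value outside its range is refused whole. The fingers move at their own pace and stop on an object; "force" is the grip in N (left out, the last holds). Time passes only in rows, so rows that repeat a pose let the fingers close. It gives the time, the measured TCP pose, the force, the opening and the grip force at its end, in the units of the state.
- arm.state(): the state, without advancing time (a new reading comes with each control period).
- arm.snapshot(name): name is "scene" or "side" or "wrist"; returns the picture (420x560x3 uint8, red, green, blue); there is no depth.
- arm.camera_info(name): a dict with "fx", "fy", "cx", "cy" (pixels), "k1" (the pictures are not rectified: a ray, as slopes to the right and down, at radius r is drawn at 1 + k1 r^2 times it, then the intrinsics apply), "R" (3x3) and "t" (3): a world point X has camera coordinates R X + t; the wrist camera has in their place "T_tool_cam" (4x4, takes a point from camera to tool coordinates, whose origin is the TCP and whose axes are the flange's). Camera axes: x right, y down, z forward; pixel columns grow to the right and rows downward; lengths in m; the calibration is good to about 2 mm. A picture is of the moment at which its call begins: read the wrist's pose just before it. camera_info takes no time and is no camera call.
- arm.sign_off(): hands the job in; it is judged then, once.
Trained networks look in the newest picture that a camera, given by its name, has taken for a name from the list of things; names that differ only in an ending like _2 or _b are one class to them, and where a whole thing is asked for, a point or a joint stands for the part that bears it (a point fixed in the world has none). Each returns a list of dicts, best first, with "confidence" (0 to 1); they miss things now and then, are a little off and sometimes report something else, mostly with a low value. They report only what shows in the picture. A call takes as long as a camera call.
- arm.find_in(query, camera): "position" ([x, y, z] in m, in world coordinates, good to about 4 mm: the middle of the surface that is visible of it).
- arm.trace(query, camera): "mask" (420x560 bool, what is visible of it).
- arm.spot_point(query, camera): "position" ([x, y, z] in m, in world coordinates, good to about 4 mm: a listed point, or the origin of a listed thing).
The state is a dict: "time": time; "q": joint angles; "qvel": joint speeds; "joint_efforts": joint torques, N m; "tool_pos": TCP position; "tool_rot": TCP orientation; "force": force on the tool from outside, world axes, zero at the start; "moment": the same for the moment, N m; "finger_gap": opening from 0.0 (shut) to 1.0 (fully open); "grip_force": force on a finger pad.
Only numpy, scipy, OpenCV 4.12 (cv2) and the standard library are available. Lean on these libraries where they do the work, as an engineer would, in place of code of your own. Each camera call takes 0.05 s, during which the arm holds its last target. There are 200 camera calls.

TASK

Draw the inspection shuttle's carriage out from under the hood to its loading stop, unclip each inspected board on it and lay it flat in the black tray, one to a compartment. Clip the two new boards lying in front into the carriage, one to a station, by pushing one edge into a sprung jaw and lowering the other so that it sits level, square and centred in both jaws; then slide the carriage gently all the way home under the hood. Leave the other things on the bench where they are.

Things in the scene. Friction and masses are not known exactly. Their poses are not given: they have to be found in the camera images.
- carriage (a joint): Slide of the shuttle's carriage, m. 0 = home against the stop under the inspection hood (where it starts), 0.25 = drawn out to the loading stop, clear of the hood. It grows towards the shuttle's +y (about world +y, the robot's left). About 3 N of friction; it stays where it is left.
- handle (a point): Black round upright knob, 22 mm in diameter, on the free (left) end of the carriage; the point is on its axis, 16 mm below its top (top 84 mm above the table, grippable from 53 mm up). It moves with the carriage; axes as the shuttle's. When home it stands 75 mm left of the hood's edge.
- shuttle: Fixed inspection shuttle: steel base 150 (x) x 560 (y) mm, guide rails along y, carriage 176 mm wide in x. Origin on the table; x away from the robot, y along the slide. Place and yaw vary. Grey hood over local y -0.26 to -0.08, x -0.055 to 0.106: underside 138 mm, top 170, camera on it to 250 mm; back plate; open at front and left.
- station_1 (a point): Centre of the right-hand board station (nearer the hood) on the carriage, at the height of a seated board's underside (44 mm above the table); axes as the shuttle's. Two black jaws, 50 mm wide in y, face each other along x; their groove walls rest at x = -47 and +47 mm. A 100 mm board pushes each out 3 mm and the equal springs centre it.
- station_2 (a point): Centre of the left-hand station (nearer the knob), 100 mm from station_1, alike. Fixed aluminium brackets behind the jaws: x from +-76 to +-87 mm, top 13 mm above this point. The lips are too close for a flat board: tilt it some 12 degrees, one edge in one groove, push that jaw out 10 mm or more (13 is good), lower the other edge, let it come back; taking out is the reverse.
- jaw_1_near (a joint): Outward travel (m, 0 to 0.016) of the jaw of station_1 on the robot's side (-x). Spring: 1 N at rest, +0.5 N per mm. Each jaw's groove is 6 mm high: a ledge below (its top at the station's height, reaching 7 mm in from the groove's end wall), the wall, and a flat lip above (6 to 9 mm above the ledge, reaching 4 mm in).
- jaw_1_far (a joint): The same for the far jaw (+x) of station_1.
- jaw_2_near (a joint): The same for the near jaw (-x) of station_2.
- jaw_2_far (a joint): The same for the far jaw (+x) of station_2.
- new_1: New relay board, loose on the table in front of the shuttle, as is new_2. All boards are alike: green, 100 (x) x 80 (y) x 2 mm, 105 g, origin at the centre of the underside, z up. In the middle a grey box-shaped relay, 28 x 28 mm, top 46 mm above the underside, to be gripped (60 N holds well).
- new_2: Second new board, like new_1. Lower parts on a board: terminal block (x -40 to -29, |y| < 23 mm, top 13 mm), two capacitors (x 31, y +-26, radius 6.5, top 18 mm). Beside the relay in y nothing is above 4 mm: fingers that close along the board's y have room. The outer 9 mm at both 80 mm edges (x = +-50) are bare. Either end suits either jaw.
- done_1: Inspected board, like new_1, clipped in station_1 at the start; one or both of done_1 and done_2 are there (absent: None).
- done_2: Inspected board, like new_1, clipped in station_2 at the start; one or both of done_1 and done_2 are there (absent: None).
- tray: Black open tray on the table at the left, fixed, 210 (x) x 122 (y) x 16 mm outside, walls and floor 3 mm, split by one 3 mm wall across its middle into two compartments, 100 (x) x 116 (y) mm inside; origin at the centre of its underside. A board lies flat in a compartment only with its long side (100 mm) along the tray's y.
- slot_1 (a point): Centre of the inner floor of the tray's compartment nearer the robot (tray x = -52 mm), 3 mm above the table; axes as the tray's.
- slot_2 (a point): The same for the compartment farther from the robot (tray x = +52 mm).
- multimeter: Bystander: yellow multimeter 152 x 78 x 48 mm lying at the right. Not to be moved.
- tape: Bystander: roll of black tape, 62 mm across, 19 mm high, at the left beyond the tray. Not to be moved.
- screwdriver: Bystander: green screwdriver 149 mm long, at the left beyond the tape. Not to be moved.

How it is judged:
By the outcome, as a careful person would: the job done as asked, in the order asked, and still so for the second after the job is handed in, with the robot touching nothing.
Of done_1, done_2 only 1 to 2 are there at a start; the rules pass over those that are not, and their reading is None.
At some moment in a run one of new_1, new_2 may be knocked a few centimetres aside while the robot is not near it.
Once in a run the grip may slacken for a moment while it holds something.
It also fails if it takes over 210 s, if anything falls off the work surface, if the arm or the gripper's body presses on something with over 40 N, if the wrist force passes 120 N, or if a joint passes its speed limit or range.

## Working session

There is one attempt and no reset: what is moved stays moved. The work goes in short steps, Python scripts to look and compute and a tool call to move; the robot and the scene stay as the last step left them, time stands still between calls to the robot, and variables do not carry over. Pictures are saved under pics/ and viewed, at most 14 in all, crops included, and the job is handed in when it is done.

Besides the shell and the picture viewer there is one more tool, called as name([rows], argument=value, ...), one row to a line, values as JSON. send_rows: Moves the arm, as the interface text tells. Its arguments: {"type":"object","properties":{"series":{"type":"array"},"force":{"type":"number"}},"required":["series"]}

```bash
ls; mkdir -p pics
cat > h.py <<'E'
import numpy as np, cv2
from bench import arm
from scipy.spatial.transform import Rotation as R
def snap(n,name):
    im=arm.snapshot(n); cv2.imwrite(f'pics/{name}.png',im[:,:,::-1]); return im
def pose():
    s=arm.state(); w,x,y,z=s['tool_rot']; return np.array(s['tool_pos']),R.from_quat([x,y,z,w]).as_matrix()
def cam(n):
    c=arm.camera_info(n)
    if 'T_tool_cam' in c:
        p,M=pose(); T=np.eye(4);T[:3,:3]=M;T[:3,3]=p
        W=np.linalg.inv(T@np.array(c['T_tool_cam'])); c['R'],c['t']=W[:3,:3],W[:3,3]
    c['R']=np.array(c['R']);c['t']=np.array(c['t']);return c
def proj(c,X):
    v=c['R']@np.asarray(X,float)+c['t']; a=v[:2]/v[2]; a=a*(1+c['k1']*(a@a)); return np.array([c['fx']*a[0]+c['cx'],c['fy']*a[1]+c['cy']])
def ray(c,uv):
    a=np.array([(uv[0]-c['cx'])/c['fx'],(uv[1]-c['cy'])/c['fy']]); b=a.copy()
    for _ in range(20): b=a/(1+c['k1']*(b@b))
    d=c['R'].T@np.array([b[0],b[1],1]); return -c['R'].T@c['t'],d/np.linalg.norm(d)
def onz(c,uv,z):
    o,d=ray(c,uv); return o+d*(z-o[2])/d[2]
def tri(*cu):
    A=0;b=0
    for c,uv in cu:
        o,d=ray(c,uv);P=np.eye(3)-np.outer(d,d);A=A+P;b=b+P@o
    return np.linalg.solve(A,b)
def rep():
    s=arm.state();p,M=pose();print('t',round(s['time'],2),'tcp',(p*1000).round(1),'x',M[:,0].round(3),'y',M[:,1].round(3),'z',M[:,2].round(3),'F',np.round(s['force'],1),'gap',round(s['finger_gap'],3),'g',round(s['grip_force'],1))
E
python3 - <<'E'
from h import *
rep()
for n in('scene','side'):
    snap(n,n+'0')
    c=cam(n); print(n,'pos',(-c['R'].T@c['t']).round(3),'fwd',c['R'][2].round(2))
    for q in ['handle','station_1','station_2','new_1','done_1','tray','slot_1','shuttle','multimeter','tape']:
        print(q,[(np.round(d['position'],3).tolist(),round(d['confidence'],2)) for d in arm.spot_point(q,n)])
E
```

```text
pics
t 0.0 tcp [ 134.3 -507.1  221.6] x [0.967 0.256 0.   ] y [ 0.256 -0.967 -0.002] z [-0.     0.002 -1.   ] F [-0.3 -0.3 -0.2] gap 0.999 g 0.0
scene pos [-0.901 -0.123  0.905] fwd [ 0.87  0.09 -0.49]
handle [([0.629, -0.016, 0.065], 0.81), ([0.63, -0.011, -0.002], 0.38)]
station_1 [([0.644, -0.232, 0.041], 0.86), ([0.638, -0.131, 0.041], 0.83), ([0.628, 0.396, -0.002], 0.43)]
station_2 [([0.644, -0.232, 0.041], 0.86), ([0.638, -0.131, 0.041], 0.83), ([0.628, 0.396, -0.002], 0.43)]
new_1 [([0.415, 0.153, 0.002], 0.78)]
done_1 [([0.642, -0.229, 0.042], 0.54)]
tray [([0.461, 0.392, -0.001], 0.82)]
slot_1 [([0.517, 0.396, 0.005], 0.71), ([0.409, 0.386, 0.003], 0.61)]
shuttle [([0.627, -0.01, -0.002], 0.77)]
multimeter [([0.631, -0.014, 0.066], 0.7), ([0.451, -0.412, 0.002], 0.66), ([0.64, -0.228, 0.039], 0.39)]
tape [([0.629, 0.4, 0.001], 0.7), ([0.642, -0.228, 0.042], 0.63)]
side pos [1.166 0.288 1.367] fwd [-0.43 -0.2  -0.88]
handle [([0.631, -0.016, 0.065], 0.72)]
station_1 []
station_2 []
new_1 [([0.421, 0.148, 0.001], 0.91), ([0.431, -0.133, 0.001], 0.88), ([0.629, -0.016, 0.062], 0.72)]
done_1 []
tray [([0.413, 0.387, 0.004], 0.69), ([0.468, 0.39, 0.001], 0.66)]
slot_1 [([0.411, 0.386, 0.005], 0.74), ([0.512, 0.394, 0.0], 0.73)]
shuttle [([0.625, -0.012, -0.001], 0.6)]
multimeter [([0.451, -0.408, -0.002], 0.96)]
tape [([0.631, 0.403, 0.005], 0.87)]
```

View pics/scene0.png

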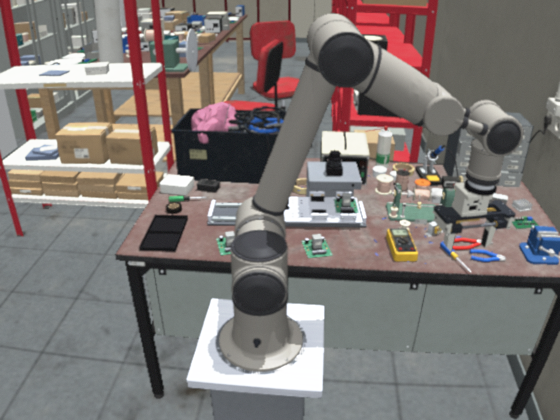

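View pics/side0.png

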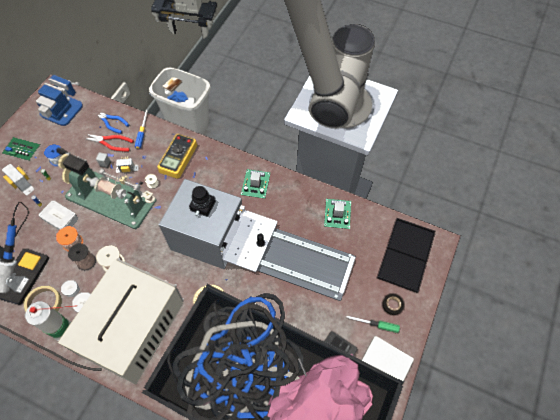

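send_rows([
  [0, 18, -16.4, 0, -40],
  [0, 18, -16.4, 0, -40],
  [0, 18, -16.4, 0, -40],
  [0, 18, -16.4, 0, -40],
  [0, 18, -16.4, 0, -40],
])

```text
time: 1.6
tool_pos: [0.2672, -0.3009, 0.2225]
tool_rot: [0.0, 0.886, 0.463, 0.0]
force: [0.1, 0.5, -0.6]
finger_gap: 1.0
grip_force: 0.0
```

```bash
cat >> h.py <<'E'
def to(x,y,z,yaw=None):
    """shift cm/turn deg to world target (m); yaw=world angle of tool x"""
    p,M=pose(); d=M.T@(np.array([x,y,z])-p)*100
    cur=np.degrees(np.arctan2(M[1,0],M[0,0])); t=0 if yaw is None else -((yaw-cur+180)%360-180)
    print('to',d.round(2),'turn',round(t,1),'dist',round(np.linalg.norm(d),1))
E
python3 -c "
from h import *
rep(); to(.45,-.02,.222,93.7)"
```

```text
t 1.6 tcp [ 267.2 -300.9  222.5] x [0.572 0.821 0.   ] y [ 0.821 -0.572  0.001] z [ 0.001 -0.    -1.   ] F [ 0.1  0.5 -0.6] gap 1.0 g 0.0
to [33.5  -1.05  0.05] turn -38.6 dist 33.5
```

send_rows([
  [0.5, 24, -0.7, 0, -38.6],
  [0.5, 24, -0.7, 0, -38.6],
  [0.5, 24, -0.7, 0, -38.6],
  [0.5, 24, -0.7, 0, -38.6],
  [0.5, 24, -0.7, 0, -38.6],
])

```text
time: 2.1
tool_pos: [0.3999, -0.1004, 0.2227]
tool_rot: [0.0, 0.683, 0.73, 0.0]
force: [0.6, -1.5, -0.0]
finger_gap: 0.615
grip_force: 0.0
```

```bash
python3 -c "
from h import *
rep(); to(.63,-.016,.15,93.7);to(.63,-.016,.066,93.7)"
```

```text
t 2.1 tcp [ 399.9 -100.4  222.7] x [-0.066  0.998 -0.   ] y [0.998 0.066 0.001] z [ 0.001 -0.    -1.   ] F [ 0.6 -1.5 -0. ] gap 0.615 g 0.0
to [ 6.9  23.5   7.29] turn 0.1 dist 25.6
to [ 6.9  23.5  15.69] turn 0.1 dist 29.1
```

send_rows([
  [0.5, 5, 0, 0, 0],
  [0.5, 6.9, 3, 0, 0],
  [0.5, 6.9, 8, 0, 0],
  [0.5, 6.9, 13, 0, 0],
  [0.5, 6.9, 18, 0, 0],
])

```text
time: 2.6
tool_pos: [0.5764, -0.0224, 0.2225]
tool_rot: [0.0, 0.685, 0.728, 0.0]
force: [0.8, -0.4, 1.0]
finger_gap: 0.496
grip_force: 0.0
```

send_rows([
  [0.5, 0, 5, 0, 0],
  [0.5, 0, 5.5, 0, 0],
  [0.5, 0, 5.5, 4, 0],
  [0.5, 0, 5.5, 8, 0],
  [0.5, 0, 5.5, 8, 0],
])

```text
time: 3.1
tool_pos: [0.6253, -0.0193, 0.1367]
tool_rot: [-0.005, 0.686, 0.728, -0.003]
force: [-0.3, -0.0, -0.3]
finger_gap: 0.5
grip_force: 0.0
```

Run:
```python
from h import *
rep(); to(.63,-.016,.066,93.7)
snap('wrist','w1')
for q in('handle','station_1','done_1'):
  print(q,[(np.round(d['position'],3).tolist(),round(d['confidence'],2)) for d in arm.spot_point(q,'wrist')])
```

```text
t 3.1 tcp [625.3 -19.3 136.7] x [-0.06   0.998  0.002] y [ 0.998  0.06  -0.012] z [-0.012  0.002 -1.   ] F [-0.3 -0.  -0.3] gap 0.5 g 0.0
to [0.29 0.57 7.06] turn -0.3 dist 7.1
handle [([0.627, -0.015, 0.067], 0.75)]
station_1 [([0.637, -0.131, 0.047], 0.69)]
done_1 []
```

View pics/w1.png

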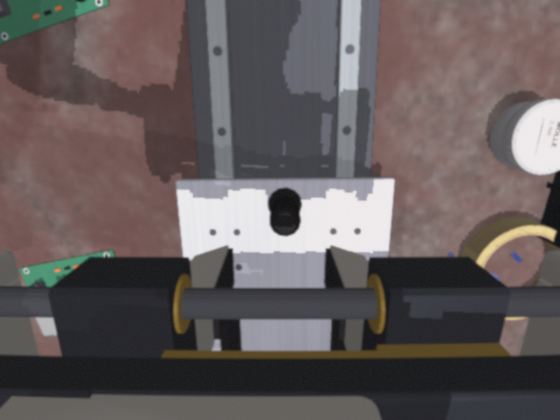

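send_rows([
  [0.5, 0.4, 0.3, 3, 0],
  [0.5, 0.4, 0.3, 5.5, 0],
  [0.5, 0.4, 0.3, 7, 0],
  [0.5, 0.4, 0.3, 7, 0],
  [0.7, 0.4, 0.3, 7, 0],
])

```text
time: 3.8
tool_pos: [0.6334, -0.0158, 0.0745]
tool_rot: [0.001, 0.686, 0.728, 0.001]
force: [0.7, 0.1, 0.4]
finger_gap: 0.451
grip_force: 0.0
```

send_rows([
  [1, 0, 0, 0, 0],
  [1, 0, 0, 0, 0],
  [1, 0, 0, 0, 0],
  [1, 0, 0, 0, 0],
  [1, 0, 0, 0, 0],
], force=30)

```text
time: 4.3
tool_pos: [0.6286, -0.016, 0.0738]
tool_rot: [-0.002, 0.685, 0.728, -0.003]
force: [-14.8, -2.1, 12.3]
finger_gap: 0.219
grip_force: 30.0
```

```bash
python3 -c "
from h import *
rep()"
```

```text
t 4.3 tcp [628.6 -16.   73.8] x [-0.06   0.998 -0.   ] y [ 0.998  0.06  -0.007] z [-0.007 -0.001 -1.   ] F [-14.8  -2.1  12.3] gap 0.219 g 30.0
```

send_rows([
  [1, 0, -0.4, -0.6, 0],
  [1, 0, -0.4, -0.6, 0],
  [1, 1, -0.4, -0.6, 0],
  [1, 2.5, -0.4, -0.6, 0],
  [1, 4.5, -0.4, -0.6, 0],
])

```text
time: 4.8
tool_pos: [0.6258, 0.0301, 0.0792]
tool_rot: [0.001, 0.686, 0.728, 0.0]
force: [-0.3, 0.4, -0.1]
finger_gap: 0.002
grip_force: 0.0
```

send_rows([
  [1, 2, 0, 0, 0],
  [1, 4, 0, 0, 0],
  [1, 6, 0, 0, 0],
  [1, 8, 0, 0, 0],
  [1, 10, 0, 0, 0],
])

```text
time: 5.3
tool_pos: [0.6194, 0.1312, 0.0792]
tool_rot: [0.0, 0.685, 0.728, 0.001]
force: [-0.4, -0.5, 0.1]
finger_gap: 0.006
grip_force: 0.0
```

```bash
python3 -c "
from h import *
rep()"
```

```text
t 5.3 tcp [619.4 131.2  79.2] x [-0.061  0.998  0.   ] y [0.998 0.061 0.001] z [ 0.001  0.    -1.   ] F [-0.4 -0.5  0.1] gap 0.006 g 0.0
```

send_rows([
  [0.5, 0, 0, -5, 0],
  [0.5, -4, 0, -7, 0],
  [0.5, -8, 0, -7, 0],
  [0.5, -12, 0, -7, 0],
  [0.5, -12, 0, -7, 0],
])

```text
time: 5.8
tool_pos: [0.6271, 0.0057, 0.1494]
tool_rot: [0.001, 0.687, 0.727, 0.0]
force: [-0.6, 0.9, 0.3]
finger_gap: 0.39
grip_force: 0.0
```

Run:
```python
from h import *
c=cam('wrist');snap('wrist','w2');rep()
print('handle',[(np.round(d['position'],4).tolist(),round(d['confidence'],2)) for d in arm.spot_point('handle','wrist')])
snap('side','s2')
print('handle',[(np.round(d['position'],4).tolist(),round(d['confidence'],2)) for d in arm.spot_point('handle','side')])
print(proj(c,[.63,-.016,.084]))
```

```text
t 5.85 tcp [626.9   8.1 149.1] x [-0.057  0.998 -0.   ] y [0.998 0.057 0.001] z [ 0.001 -0.    -1.   ] F [ 0.6  0.5 -0.3] gap 0.435 g 0.0
handle [([0.6291, -0.0164, 0.0669], 0.85)]
handle [([0.6326, -0.0165, 0.0668], 0.59)]
[281.0645846  251.85395844]
```

View pics/w2.png

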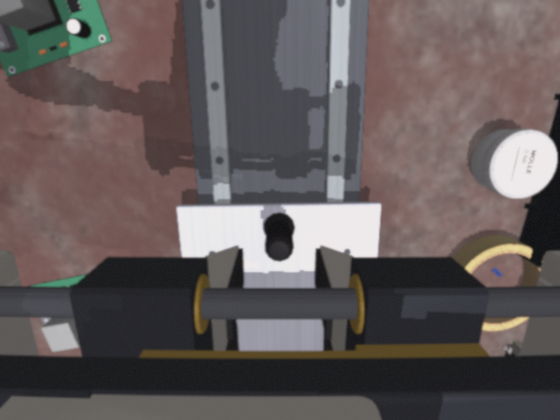

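send_rows([
  [0.5, -2.4, 0.1, 0, 0],
  [0.5, -2.4, 0.1, 2, 0],
  [0.5, -2.4, 0.1, 5, 0],
  [0.5, -2.4, 0.1, 7.5, 0],
  [0.5, -2.4, 0.1, 7.5, 0],
])

```text
time: 6.5
tool_pos: [0.6266, -0.0127, 0.0697]
tool_rot: [-0.003, 0.685, 0.729, -0.002]
force: [-0.2, 0.3, -0.1]
finger_gap: 0.5
grip_force: 0.0
```

send_rows([
  [1, 0, 0, 0, 0],
  [1, 0, 0, 0, 0],
  [1, 0, 0, 0, 0],
  [1, 0, 0, 0, 0],
  [1, 0, 0, 0, 0],
], force=60)

```text
time: 7.0
tool_pos: [0.6284, -0.0147, 0.0747]
tool_rot: [-0.0, 0.686, 0.728, -0.0]
force: [-4.8, -0.1, 6.0]
finger_gap: 0.196
grip_force: 60.0
```

send_rows([
  [1, 0, 0, 0, 0],
  [1, 0.5, 0, 0, 0],
  [1, 1, 0, 0, 0],
  [1, 2, 0, 0, 0],
  [1, 3, 0, 0, 0],
])

```text
time: 7.5
tool_pos: [0.6264, 0.0141, 0.0747]
tool_rot: [0.0, 0.686, 0.728, -0.001]
force: [-6.5, -4.3, 6.2]
finger_gap: 0.195
grip_force: 60.0
```

```bash
python3 -c "
from h import *
rep()"
```

```text
t 7.5 tcp [626.4  14.1  74.7] x [-0.059  0.998 -0.002] y [ 0.998  0.059 -0.001] z [-0.001 -0.002 -1.   ] F [-6.5 -4.3  6.2] gap 0.195 g 60.0
```

send_rows([
  [1, 2, 0, 0, 0],
  [1, 4.5, 0, 0, 0],
  [1, 7, 0, 0, 0],
  [1, 9.5, 0, 0, 0],
  [1, 12, 0, 0, 0],
])

```text
time: 8.0
tool_pos: [0.6178, 0.1345, 0.0746]
tool_rot: [-0.001, 0.686, 0.728, -0.002]
force: [-9.9, -5.9, 10.0]
finger_gap: 0.192
grip_force: 60.0
```

send_rows([
  [1, 2, 0, 0, 0],
  [1, 4, 0, 0, 0],
  [1, 6, 0, 0, 0],
  [1, 7.5, 0, 0, 0],
  [1, 8.8, 0, 0, 0],
])

```text
time: 8.5
tool_pos: [0.6115, 0.2228, 0.0746]
tool_rot: [-0.002, 0.685, 0.728, -0.003]
force: [-13.1, -4.9, 11.9]
finger_gap: 0.195
grip_force: 60.0
```

send_rows([
  [1, 0.6, 0, 0, 0],
  [1, 1.1, 0, 0, 0],
  [1, 1.6, 0, 0, 0],
  [1, 1.9, 0, 0, 0],
  [1, 1.9, 0, 0, 0],
])

```text
time: 9.0
tool_pos: [0.6106, 0.2351, 0.0745]
tool_rot: [0.001, 0.686, 0.728, -0.007]
force: [-13.7, -24.7, 15.3]
finger_gap: 0.193
grip_force: 60.0
```

```bash
python3 -c "
from h import *
rep()"
```

```text
t 9.0 tcp [610.6 235.1  74.5] x [-0.06   0.998 -0.011] y [ 0.998  0.06  -0.009] z [-0.008 -0.012 -1.   ] F [-13.7 -24.7  15.3] gap 0.193 g 60.0
```

send_rows([
  [0.4, -0.8, 0, 0, 0],
  [0.4, -0.8, 0, 0, 0],
  [0.4, -0.8, 0, 0, 0],
  [0.4, -0.8, 0, -4, 0],
  [0.4, -0.8, 0, -8, 0],
])

```text
time: 9.5
tool_pos: [0.6138, 0.2339, 0.1532]
tool_rot: [-0.001, 0.686, 0.728, -0.001]
force: [0.0, 0.1, 0.8]
finger_gap: 0.571
grip_force: 0.0
```

send_rows([
  [0.4, 0, 0, -5, 8],
  [0.4, 0, 0, -10, 16],
  [0.4, -3, 0, -14, 24],
  [0.4, -7, 0, -14, 32],
  [0.4, -11, 0, -14, 40],
])

```text
time: 10.0
tool_pos: [0.6215, 0.1236, 0.2956]
tool_rot: [0.001, 0.894, 0.448, 0.002]
force: [1.2, -0.2, 0.0]
finger_gap: 0.601
grip_force: 0.0
```

```bash
python3 -c "
from h import *
rep();to(.59,.07,.28,4.1);print(arm.camera_info('wrist')['T_tool_cam'])"
```

```text
t 10.0 tcp [621.5 123.6 295.6] x [0.599 0.801 0.003] y [ 0.801 -0.599  0.004] z [ 0.005  0.    -1.   ] F [ 1.2 -0.2  0. ] gap 0.601 g 0.0
to [-6.18  0.68  1.54] turn 49.1 dist 6.4
[[-7.40861046e-05 -9.60290252e-01 -2.79002916e-01  7.58544446e-02]
 [ 9.99999895e-01 -1.97093111e-04  4.12829004e-04 -7.08511954e-04]
 [-4.51425221e-04 -2.79002856e-01  9.60290166e-01 -1.61985039e-01]
 [ 0.00000000e+00  0.00000000e+00  0.00000000e+00  1.00000000e+00]]
```

send_rows([
  [0.4, -6.2, 0.7, 1.5, 8],
  [0.4, -6.2, 0.7, 1.5, 16],
  [0.4, -6.2, 0.7, 1.5, 24],
  [0.4, -6.2, 0.7, 1.5, 32],
  [0.4, -6.2, 0.7, 1.5, 40],
])

```text
time: 10.5
tool_pos: [0.5898, 0.0699, 0.2787]
tool_rot: [0.0, 0.993, 0.114, 0.001]
force: [-0.5, -0.2, -0.7]
finger_gap: 0.601
grip_force: 0.0
```

send_rows([
  [0.4, 0, 0, 0, 8],
  [0.4, 0, 0, 0, 9.1],
  [0.4, 0, 0, 0, 9.1],
  [0.4, 0, 0, 0, 9.1],
  [0.4, 0, 0, 0, 9.1],
])

```text
time: 11.0
tool_pos: [0.5895, 0.0701, 0.2783]
tool_rot: [0.0, 0.999, 0.039, 0.0]
force: [0.8, 0.7, -0.0]
finger_gap: 0.598
grip_force: 0.0
```

```bash
cat >> h.py <<'E'
def find(q,n,f='spot_point'):
    for d in getattr(arm,f)(q,n): print(n,q,np.round(d['position'],4).tolist(),round(d['confidence'],2))
E
python3 - <<'E'
from h import *
rep();snap('wrist','w3')
for q in('station_1','done_1','jaw_1_near','handle'):find(q,'wrist')
snap('side','s3')
for q in('station_1','done_1','handle'):find(q,'side')
E
```

```text
t 11.0 tcp [589.5  70.1 278.3] x [0.997 0.077 0.   ] y [ 0.077 -0.997  0.   ] z [ 0. -0. -1.] F [ 0.8  0.7 -0. ] gap 0.598 g 0.0
wrist station_1 [0.6191, 0.1159, 0.0446] 0.72
wrist station_1 [0.5183, 0.3939, 0.0007] 0.47
wrist done_1 [0.6257, 0.02, 0.0455] 0.63Traceback (most recent call last):
  File "<stdin>", line 3, in <module>
  File "h.py", line 35, in find
    for d in getattr(arm,f)(q,n): print(n,q,np.round(d['position'],4).tolist(),round(d['confidence'],2))
             ~~~~~~~~~~~~~~^^^^^
ValueError: it knows: done, handle, multimeter, new, screwdriver, shuttle, slot, station, tape, tray
```

View pics/w3.png

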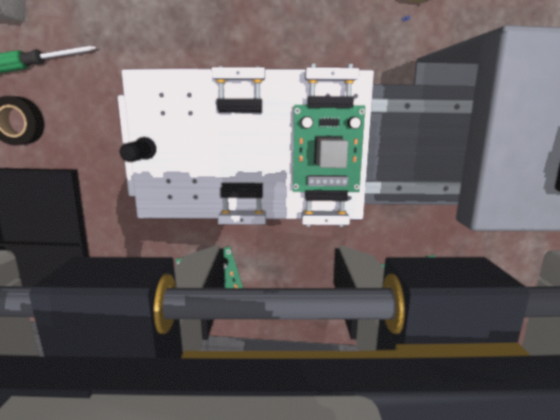

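```bash
cat >> h.py <<'E'
def board(im,c,near,z,rad=.075):
    """fit green board near world xy: rect on plane z -> centre, yaw of long side"""
    hsv=cv2.cvtColor(im,cv2.COLOR_RGB2HSV); m=((hsv[...,0]>60)&(hsv[...,0]<95)&(hsv[...,1]>90)&(hsv[...,2]>40))
    v,u=np.nonzero(m); P=np.array([onz(c,(a,b),z)[:2] for a,b in zip(u,v)])
    P=P[np.linalg.norm(P-np.asarray(near)[:2],axis=1)<rad]
    if len(P)<50: print('few',len(P)); return
    (cx,cy),(w,h),a=cv2.minAreaRect((P*1000).astype(np.float32))
    if h>w: w,h,a=h,w,a+90
    a=(a+90)%180-90
    print('board',round(cx,1),round(cy,1),'size',round(w,1),round(h,1),'yaw',round(a,1),'n',len(P))
E
python3 - <<'E'
from h import *
im=cv2.imread('pics/w3.png')[:,:,::-1].copy();c=cam('wrist')
board(im,c,[.626,.02],.046)
im=snap('side','s3');cs=cam('side');board(im,cs,[.626,.02],.046)
board(im,cs,[.42,.15],.002);board(im,cs,[.431,-.133],.002)
for q in('station_1','done_1','handle','new_1','slot_1'):find(q,'side')
# jaw/knob/relay points from w3
for n,uv,z in[('jawfar2 edge mid',(239,111),.053),('jawnear2 edge',(242,184),.053),('knobtop',(130,151),.084),('relaytop',(334,152),.090)]: print(n,onz(c,uv,z).round(4))
E
```

```text
board 626.6 17.7 size 96.5 77.1 yaw 4.4 n 3226
board 625.4 18.8 size 98.3 77.1 yaw 4.0 n 390
board 419.5 153.7 size 97.9 77.7 yaw 18.4 n 315
board 431.0 -129.7 size 95.7 77.6 yaw 15.1 n 224
side station_1 [0.6267, 0.0182, 0.0422] 0.91
side station_1 [0.619, 0.1138, 0.0454] 0.59
side station_1 [0.6141, 0.2294, 0.0629] 0.21
side done_1 [0.625, 0.0159, 0.0438] 0.9
side handle [0.6127, 0.2311, 0.0657] 0.97
side new_1 [0.4325, -0.1311, -0.0012] 0.72
side new_1 [0.4195, 0.1496, 0.0031] 0.69
side slot_1 [0.4128, 0.3871, 0.0032] 0.67
side slot_1 [0.513, 0.3931, 0.0046] 0.57
jawfar2 edge mid [0.6608 0.1198 0.053 ]
jawnear2 edge [0.5797 0.1127 0.053 ]
knobtop [0.6128 0.2281 0.084 ]
relaytop [0.6282 0.0173 0.09  ]
```

```bash
python3 -c "
from h import *
to(.6265,.018,.2,4.1);to(.6265,.018,.075,4.1)"
```

```text
to [3.3  5.46 7.83] turn 0.2 dist 10.1
to [ 3.3   5.46 20.33] turn 0.2 dist 21.3
```

send_rows([
  [0.45, 3.3, 5.4, 2, 0.2],
  [0.45, 3.3, 5.4, 6, 0.2],
  [0.45, 3.3, 5.4, 10, 0.2],
  [0.45, 3.3, 5.4, 13, 0.2],
  [0.45, 3.3, 5.4, 13, 0.2],
])

```text
time: 11.95
tool_pos: [0.6237, 0.0186, 0.1435]
tool_rot: [-0.001, 0.999, 0.036, -0.005]
force: [-1.0, 0.6, -0.2]
finger_gap: 0.549
grip_force: 0.0
```

```bash
python3 -c "
from h import *
rep();to(.6265,.018,.075,4.1)
c=cam('wrist');im=snap('wrist','w4');board(im,c,[.626,.02],.046)"
```

```text
t 11.95 tcp [623.7  18.6 143.5] x [ 0.997  0.072 -0.01 ] y [ 0.072 -0.997 -0.002] z [-0.01   0.001 -1.   ] F [-1.   0.6 -0.2] gap 0.549 g 0.0
to [0.34 0.09 6.84] turn 0.0 dist 6.9
board 626.0 17.2 size 97.9 78.2 yaw 4.6 n 6399
```

send_rows([
  [0.45, 0, 0.1, 3, 0],
  [0.45, 0, 0.1, 5.5, 0],
  [0.45, 0, 0.1, 7.2, 0],
  [0.45, 0, 0.1, 7.2, 0],
  [0.45, 0, 0.1, 7.2, 0],
])

```text
time: 12.5
tool_pos: [0.6279, 0.0177, 0.0786]
tool_rot: [0.0, 0.999, 0.036, 0.002]
force: [-0.1, -0.0, 0.4]
finger_gap: 0.548
grip_force: 0.0
```

send_rows([
  [1, 0, 0.1, 0, 0],
  [1, 0, 0.1, 0, 0],
  [1, 0, 0.1, 0, 0],
  [1, 0, 0.1, 0, 0],
  [1, 0, 0.1, 0, 0],
], force=20)

```text
time: 13.0
tool_pos: [0.6271, 0.0167, 0.0771]
tool_rot: [0.0, 0.999, 0.036, 0.001]
force: [0.1, 0.6, 4.3]
finger_gap: 0.302
grip_force: 20.0
```

```bash
python3 -c "
from h import *
rep()"
```

```text
t 13.0 tcp [627.1  16.7  77.1] x [0.997 0.072 0.002] y [ 0.072 -0.997  0.   ] z [ 0.002 -0.    -1.   ] F [0.1 0.6 4.3] gap 0.302 g 20.0
```

send_rows([
  [1, 0.4, 0, 0, 0],
  [1, 0.8, 0, 0, 0],
  [1, 1.2, 0, 0, 0],
  [1, 1.4, 0, 0, 0],
  [1, 1.4, 0, 0, 0],
])

```text
time: 13.5
tool_pos: [0.6389, 0.0175, 0.0767]
tool_rot: [0.0, 0.999, 0.036, -0.002]
force: [-9.1, -0.4, 9.1]
finger_gap: 0.299
grip_force: 20.0
```

```bash
python3 -c "
from h import *
rep();c=cam('wrist');im=snap('wrist','w5')
b=cv2.resize(im[60:290,200:500,::-1],(780,598));cv2.imwrite('pics/w5c.png',b)"
```

```text
t 13.5 tcp [638.9  17.5  76.7] x [ 0.997  0.072 -0.004] y [ 0.072 -0.997  0.   ] z [-0.004 -0.    -1.   ] F [-9.1 -0.4  9.1] gap 0.299 g 20.0
```

View pics/w5c.png

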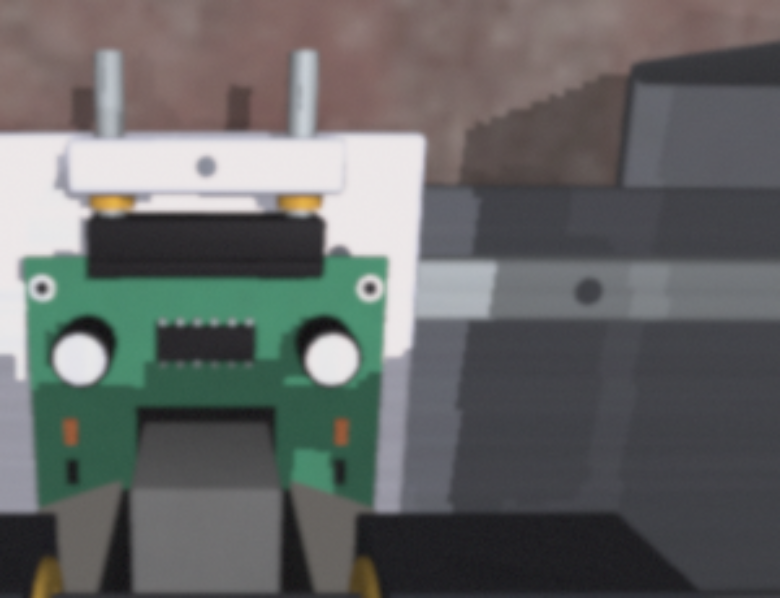

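send_rows([
  [1, 0.1, 0, -0.3, 0],
  [1, 0.1, 0, -0.6, 0],
  [1, 0.1, 0, -0.9, 0],
  [1, 0.1, 0, -1.2, 0],
  [1, 0.1, 0, -1.4, 0],
])

```text
time: 14.05
tool_pos: [0.6408, 0.0177, 0.0896]
tool_rot: [-0.0, 0.999, 0.036, -0.001]
force: [-2.0, -0.0, -2.8]
finger_gap: 0.304
grip_force: 20.0
```

```bash
python3 -c "
from h import *
rep();im=snap('wrist','w6');c=cam('wrist')
ims=snap('side','s6');c2=cam('side');u,v=proj(c2,[.63,.02,.06]).astype(int);print(u,v)
a=cv2.resize(im[60:290,200:500,::-1],(390,299));b=cv2.resize(ims[v-40:v+40,u-50:u+50,::-1],(390,299),interpolation=cv2.INTER_CUBIC);cv2.imwrite('pics/w6c.png',np.hstack([a,b]))"
```

```text
t 14.05 tcp [640.8  17.7  89.6] x [ 0.997  0.072 -0.002] y [ 0.072 -0.997 -0.   ] z [-0.002 -0.    -1.   ] F [-2.  -0.  -2.8] gap 0.304 g 20.0
270 244
```

View pics/w6c.png

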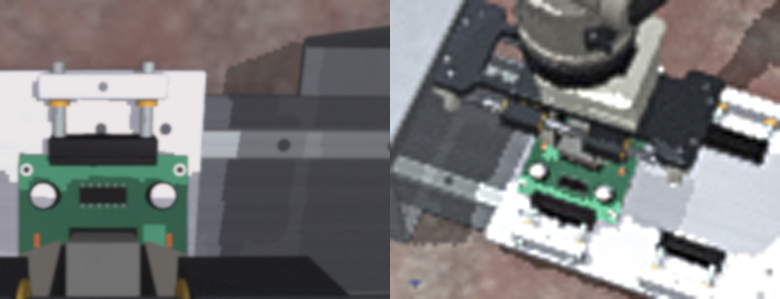

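send_rows([
  [1, -0.5, 0, 0, 0],
  [1, -1, 0, 0, 0],
  [1, -1.5, 0, 0, 0],
  [1, -2, 0, 0, 0],
  [1, -2.2, 0, 0, 0],
], force=40)

```text
time: 14.65
tool_pos: [0.6192, 0.0161, 0.0906]
tool_rot: [0.0, 0.999, 0.036, 0.0]
force: [0.7, -0.2, -1.6]
finger_gap: 0.296
grip_force: 40.0
```

```bash
python3 -c "
from h import *
rep();im=snap('wrist','w7')
cv2.imwrite('pics/w7c.png',cv2.resize(im[60:290,200:500,::-1],(390,299)))"
```

```text
t 14.65 tcp [619.2  16.1  90.6] x [0.997 0.072 0.   ] y [ 0.072 -0.997  0.   ] z [ 0. -0. -1.] F [ 0.7 -0.2 -1.6] gap 0.296 g 40.0
```

View pics/w7c.png

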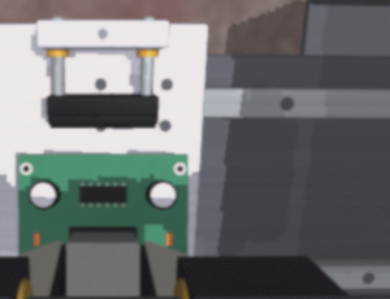

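send_rows([
  [1, 0, 0, -2, 0],
  [1, 0, 0, -5, 0],
  [1, 0, 0, -8, 0],
  [1, 0, 0, -9, 0],
  [1, 0, 0, -9, 0],
], force=60)

```text
time: 15.2
tool_pos: [0.6205, 0.0161, 0.1817]
tool_rot: [0.0, 0.999, 0.036, 0.002]
force: [-0.3, 0.0, -0.7]
finger_gap: 0.298
grip_force: 60.0
```

Run:
```python
from h import *
rep();to(.42,.32,.18,94);snap('side','s8')
im=cv2.imread('pics/s8.png')[:,:,::-1];c=cam('side')
# tray outer rect from dark mask on z=.016
g=im.max(2); v,u=np.nonzero(g<45); P=np.array([onz(c,p,.014)[:2] for p in zip(u,v)]); P=P[np.linalg.norm(P-[.463,.39],axis=1)<.13]
print(len(P),cv2.minAreaRect((P*1000).astype(np.float32)))
```

```text
t 15.2 tcp [620.5  16.1 181.7] x [0.997 0.072 0.004] y [ 0.072 -0.997  0.001] z [ 0.004 -0.    -1.   ] F [-0.3  0.  -0.7] gap 0.298 g 60.0
to [-17.81 -31.76   0.09] turn -89.9 dist 36.4
2116 ((467.0082092285156, 391.3359375), (212.22019958496094, 119.19285583496094), 3.0365560054779053)
```

send_rows([
  [1, -2, -4, 0, -8],
  [1, -4, -8, 0, -16],
  [1, -6, -12, 0, -24],
  [1, -8, -15, 0, -32],
  [1, -10, -18, 0, -40],
])

```text
time: 15.75
tool_pos: [0.5048, 0.1895, 0.1781]
tool_rot: [-0.0, 0.926, 0.378, -0.002]
force: [-0.5, -0.8, -0.8]
finger_gap: 0.297
grip_force: 60.0
```

send_rows([
  [1, 0, 0, 0, -8],
  [1, 0, 0, 0, -16],
  [1, 0, 0, 0, -24],
  [1, 0, 0, 0, -32],
  [1, 0, 0, 0, -40],
])

```text
time: 16.25
tool_pos: [0.5058, 0.1883, 0.178]
tool_rot: [-0.001, 0.74, 0.672, -0.002]
force: [-0.3, -0.1, -0.4]
finger_gap: 0.293
grip_force: 60.0
```

```bash
python3 -c "
from h import *
rep();to(.4135,.391,.18,93.5)"
```

```text
t 16.25 tcp [505.8 188.3 178. ] x [ 0.096  0.995 -0.001] y [ 0.995 -0.096 -0.004] z [-0.004 -0.001 -1.   ] F [-0.3 -0.1 -0.4] gap 0.293 g 60.0
to [ 19.29 -11.14  -0.18] turn -9.0 dist 22.3
```

send_rows([
  [1, 4, -2.3, 0, -4],
  [1, 8, -4.6, 0, -8],
  [1, 12, -7, 0, -9],
  [1, 16, -9.3, 0, -9],
  [1, 19.3, -11.1, 0, -9],
])

```text
time: 16.75
tool_pos: [0.414, 0.3933, 0.178]
tool_rot: [-0.0, 0.687, 0.726, -0.002]
force: [0.4, -0.1, -0.6]
finger_gap: 0.295
grip_force: 60.0
```

send_rows([
  [1, 0, 0, 0, 0],
  [1, 0, 0, 2, 0],
  [1, 0, 0, 5, 0],
  [1, 0, 0, 8, 0],
  [1, 0, 0, 9, 0],
])

```text
time: 17.25
tool_pos: [0.4141, 0.3895, 0.0857]
tool_rot: [-0.001, 0.688, 0.726, -0.004]
force: [-0.7, -0.6, -1.9]
finger_gap: 0.293
grip_force: 60.0
```

```bash
python3 -c "
from h import *
rep();to(.4135,.391,.036,93.5)
im=snap('wrist','w9');cv2.imwrite('pics/w9c.png',cv2.resize(im[:,:,::-1],(420,315)))"
```

```text
t 17.25 tcp [414.1 389.5  85.7] x [-0.054  0.999 -0.005] y [ 0.999  0.054 -0.007] z [-0.007 -0.005 -1.   ] F [-0.7 -0.6 -1.9] gap 0.293 g 60.0
to [ 0.18 -0.02  4.97] turn -0.4 dist 5.0
```

View pics/w9c.png

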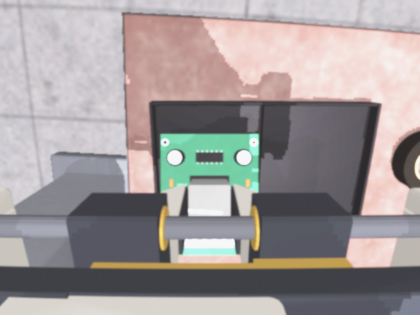

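send_rows([
  [1, 0.2, 0, 1, 0],
  [1, 0.2, 0, 2, 0],
  [1, 0.2, 0, 3, 0],
  [1, 0.2, 0, 3.6, 0],
  [1, 0.2, 0, 4.1, 0],
], force=15)

```text
time: 17.8
tool_pos: [0.4161, 0.3938, 0.0489]
tool_rot: [0.0, 0.688, 0.726, -0.0]
force: [0.3, -0.3, -1.3]
finger_gap: 0.302
grip_force: 15.0
```

send_rows([
  [1, 0, 0, 0.3, 0],
  [1, 0, 0, 0.6, 0],
  [1, 0, 0, 0.9, 0],
  [1, 0, 0, 0.9, 0],
  [1, 0, 0, 0.9, 0],
])

```text
time: 18.3
tool_pos: [0.4168, 0.3931, 0.0415]
tool_rot: [0.001, 0.688, 0.726, 0.0]
force: [0.4, -5.0, 7.2]
finger_gap: 0.304
grip_force: 15.0
```

```bash
python3 -c "
from h import *
rep()"
```

```text
t 18.3 tcp [416.8 393.1  41.5] x [-0.055  0.999 -0.001] y [0.999 0.055 0.001] z [ 0.001 -0.001 -1.   ] F [ 0.4 -5.   7.2] gap 0.304 g 15.0
```

send_rows([
  [1, -0.2, 0, 0.2, 0],
  [1, -0.3, 0, 0.4, 0],
  [1, -0.3, 0, 0.6, 0],
  [1, -0.3, 0, 0.7, 0],
  [1, -0.3, 0, 0.7, 0],
], force=10)

```text
time: 18.8
tool_pos: [0.4169, 0.3909, 0.0345]
tool_rot: [0.0, 0.687, 0.726, 0.001]
force: [-1.2, -5.2, 9.7]
finger_gap: 0.301
grip_force: 10.0
```

```bash
python3 -c "
from h import *
rep()
c=cam('side');im=snap('side','s9');board(im,c,[.415,.39],.006)"
```

```text
t 18.8 tcp [416.9 390.9  34.5] x [-0.055  0.999  0.   ] y [0.998 0.055 0.002] z [ 0.002  0.    -1.   ] F [-1.2 -5.2  9.7] gap 0.301 g 10.0
board 418.7 386.3 size 101.4 82.2 yaw -88.1 n 202
```

send_rows([
  [0.6, 0, 0, 0, 0],
  [0.6, 0, 0, 0, 0],
  [0.6, 0, 0, 0, 0],
  [0.6, 0, 0, -4, 0],
  [0.6, 0, 0, -8, 0],
])

```text
time: 19.35
tool_pos: [0.4154, 0.3904, 0.1127]
tool_rot: [-0.0, 0.688, 0.726, -0.002]
force: [0.8, 0.2, -0.2]
finger_gap: 0.399
grip_force: 0.0
```

send_rows([
  [0.5, 0, 0, -4, 0],
  [0.5, -3, 0, -9, 0],
  [0.5, -6, 0, -12, 0],
  [0.5, -8, 0, -12, 0],
  [0.5, -8, 0, -12, 0],
])

```text
time: 19.85
tool_pos: [0.4212, 0.3094, 0.2345]
tool_rot: [0.001, 0.688, 0.725, 0.001]
force: [-0.4, 0.4, -0.4]
finger_gap: 0.502
grip_force: 0.0
```

Run:
```python
from h import *
rep()
c=cam('side');im=snap('side','s10');board(im,c,[.415,.39],.006)
for p in([.42,.15],[.431,-.13]):board(im,c,p,.002)
c=cam('wrist');im=snap('wrist','w10');board(im,c,[.415,.39],.005)
cv2.imwrite('pics/w10c.png',cv2.resize(im[:,:,::-1],(420,315)))
for q in('new_1','done_1','slot_1'):find(q,'wrist')
```

```text
t 19.85 tcp [421.2 309.4 234.5] x [-0.052  0.999  0.   ] y [0.999 0.052 0.002] z [ 0.002  0.001 -1.   ] F [-0.4  0.4 -0.4] gap 0.502 g 0.0
board 418.1 386.7 size 101.4 82.1 yaw -87.1 n 453
board 419.9 153.8 size 97.6 77.6 yaw 18.8 n 365
board 429.9 -129.8 size 98.0 77.7 yaw 14.9 n 313
board 417.0 386.5 size 100.0 80.7 yaw -87.0 n 3799
wrist new_1 [0.4173, 0.1515, -0.0018] 0.88
wrist done_1 [0.417, 0.3896, 0.0041] 0.67
wrist slot_1 [0.5202, 0.394, 0.0039] 0.91
```

View pics/w10c.png

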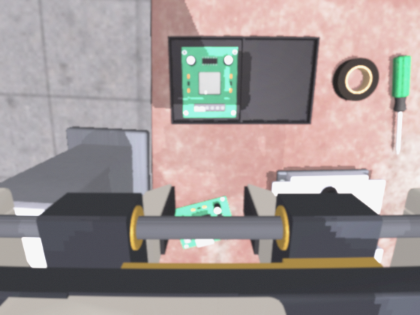

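send_rows([
  [0.45, -3, 0, 0, 8.5],
  [0.45, -7, 0, 0, 17],
  [0.45, -11, 0, 0, 25.5],
  [0.45, -14, 0, 0, 34],
  [0.45, -14, 0, 0, 42],
])

```text
time: 20.6
tool_pos: [0.4284, 0.169, 0.2326]
tool_rot: [0.0, 0.904, 0.428, -0.001]
force: [1.5, 0.6, -0.1]
finger_gap: 0.55
grip_force: 0.0
```

send_rows([
  [0.45, 0, 0, 0, 8],
  [0.45, 0, 0, 0, 16],
  [0.45, 0, 0, 0, 24],
  [0.45, 0, 0, 0, 32],
  [0.45, 0, 0, 0, 32],
])

```text
time: 21.1
tool_pos: [0.4282, 0.1718, 0.2326]
tool_rot: [-0.0, 0.986, 0.166, -0.001]
force: [0.5, -0.1, -0.5]
finger_gap: 0.551
grip_force: 0.0
```

Run:
```python
from h import *
rep();to(.4195,.153,.12,18.7)
c=cam('wrist');im=snap('wrist','w11');board(im,c,[.42,.153],.002)
find('new_1','wrist');find('station_1','wrist')
```

```text
t 21.1 tcp [428.2 171.8 232.6] x [ 0.945  0.327 -0.001] y [ 0.327 -0.945 -0.   ] z [-0.001 -0.    -1.   ] F [ 0.5 -0.1 -0.5] gap 0.551 g 0.0
to [-1.42  1.49 11.26] turn 0.4 dist 11.4
board 419.9 152.5 size 96.4 78.1 yaw 19.1 n 3090
wrist new_1 [0.4157, 0.1511, 0.0023] 0.67
wrist new_1 [0.4273, -0.1317, -0.0028] 0.61
wrist station_1 [0.621, 0.1163, 0.0457] 0.83
wrist station_1 [0.6219, 0.0175, 0.0462] 0.79
```

send_rows([
  [0.5, -1.4, 1.5, 4, 0],
  [0.5, -1.4, 1.5, 8.5, 0],
  [0.5, -1.4, 1.5, 13, 0],
  [0.5, -1.4, 1.5, 14, 0],
  [0.5, -1.4, 1.5, 14, 0],
])

```text
time: 21.75
tool_pos: [0.4193, 0.1524, 0.0925]
tool_rot: [0.0, 0.986, 0.167, -0.002]
force: [-0.1, -0.2, 0.5]
finger_gap: 0.499
grip_force: 0.0
```

send_rows([
  [0.5, 0, 0, 2, 0],
  [0.5, 0, 0, 4, 0],
  [0.5, 0, 0, 5.7, 0],
  [0.5, 0, 0, 5.7, 0],
  [0.5, 0, 0, 5.7, 0],
])

```text
time: 22.25
tool_pos: [0.4214, 0.1527, 0.0379]
tool_rot: [0.0, 0.986, 0.167, 0.001]
force: [0.5, -0.3, -0.0]
finger_gap: 0.505
grip_force: 0.0
```

send_rows([
  [1, 0, 0, 0, 0],
  [1, 0, 0, 0, 0],
  [1, 0, 0, 0, 0],
  [1, 0, 0, 0, 0],
  [1, 0, 0, 0, 0],
], force=60)

```text
time: 22.75
tool_pos: [0.4206, 0.1525, 0.0371]
tool_rot: [0.0, 0.986, 0.166, 0.001]
force: [-0.8, -1.6, 6.7]
finger_gap: 0.286
grip_force: 60.0
```

```bash
python3 -c "
from h import *
rep()"
```

```text
t 22.75 tcp [420.6 152.5  37.1] x [0.945 0.328 0.002] y [ 0.328 -0.945  0.   ] z [ 0.002  0.    -1.   ] F [-0.8 -1.6  6.7] gap 0.286 g 60.0
```

send_rows([
  [1, 0, 0, -2, 0],
  [1, 0, 0, -5, 0],
  [1, 0, 0, -8, 0],
  [1, 0, 0, -10, 0],
  [1, 0, 0, -10, 0],
])

```text
time: 23.25
tool_pos: [0.4216, 0.1527, 0.1387]
tool_rot: [-0.0, 0.986, 0.166, 0.003]
force: [0.9, -0.6, -0.8]
finger_gap: 0.289
grip_force: 60.0
```

```bash
python3 -c "
from h import *
rep();to(.491,.108,.137,4.1)"
```

```text
t 23.25 tcp [421.6 152.7 138.7] x [0.945 0.328 0.006] y [ 0.328 -0.945  0.001] z [ 0.006  0.001 -1.   ] F [ 0.9 -0.6 -0.8] gap 0.289 g 60.0
to [5.09 6.5  0.21] turn 15.0 dist 8.3
```

send_rows([
  [1, 2, 2.5, 0, 5],
  [1, 4, 5, 0, 10],
  [1, 5.1, 6.5, 0, 15],
  [1, 5.1, 6.5, 0, 15],
  [1, 5.1, 6.5, 1, 15],
])

```text
time: 23.75
tool_pos: [0.4892, 0.1077, 0.1256]
tool_rot: [-0.0, 0.999, 0.037, -0.0]
force: [-0.5, 0.3, -1.5]
finger_gap: 0.286
grip_force: 60.0
```

send_rows([
  [1, 0, 0, 0.8, 0],
  [1, 0, 0, 1.5, 0],
  [1, 0, 0, 2, 0],
  [1, 0, 0, 2.2, 0],
  [1, 0, 0, 2.2, 0],
])

```text
time: 24.25
tool_pos: [0.4892, 0.1078, 0.104]
tool_rot: [0.0, 0.999, 0.036, -0.0]
force: [0.2, 0.3, -1.0]
finger_gap: 0.287
grip_force: 60.0
```

```bash
python3 -c "
from h import *
rep();c=cam('wrist');im=snap('wrist','w12');p,_=pose();board(im,c,p[:2],p[2]-.036)
c=cam('side');ims=snap('side','s12');u,v=proj(c,[.53,.11,.06]).astype(int)
b=cv2.resize(ims[v-45:v+45,u-60:u+60,::-1],(400,300),interpolation=cv2.INTER_CUBIC)
cv2.imwrite('pics/w12c.png',np.hstack([cv2.resize(im[:,:,::-1],(400,300)),b]))"
```

```text
t 24.25 tcp [489.2 107.8 104. ] x [ 0.997  0.072 -0.001] y [ 0.072 -0.997  0.   ] z [-0.001 -0.    -1.   ] F [ 0.2  0.3 -1. ] gap 0.287 g 60.0
board 507.8 110.1 size 79.3 58.8 yaw -85.9 n 7695
```

View pics/w12c.png

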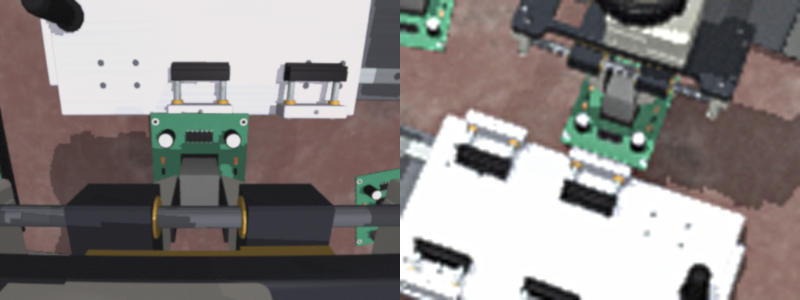

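send_rows([
  [1, 0.3, 0, 0.5, 0],
  [1, 0.3, 0, 0.9, 0],
  [1, 0.3, 0, 1.2, 0],
  [1, 0.3, 0, 1.5, 0],
  [1, 0.3, 0, 1.8, 0],
], force=20)

```text
time: 24.85
tool_pos: [0.489, 0.1076, 0.0862]
tool_rot: [0.0, 0.999, 0.036, -0.004]
force: [-14.4, -2.2, 13.9]
finger_gap: 0.303
grip_force: 20.0
```

send_rows([
  [1, -0.1, 0, 0.3, 0],
  [1, -0.1, 0, 0.5, 0],
  [1, -0.2, 0, 0.6, 0],
  [1, -0.2, 0, 0.6, 0],
  [1, -0.2, 0, 0.6, 0],
])

```text
time: 25.35
tool_pos: [0.4868, 0.1075, 0.0799]
tool_rot: [0.0, 0.999, 0.036, -0.004]
force: [-11.8, -1.3, 8.9]
finger_gap: 0.301
grip_force: 20.0
```

```bash
python3 -c "
from h import *
rep();c=cam('wrist');im=snap('wrist','w13');p,_=pose();board(im,c,p[:2],p[2]-.026)
"
```

```text
t 25.35 tcp [486.8 107.5  79.9] x [ 0.997  0.072 -0.008] y [ 0.072 -0.997  0.   ] z [-0.008 -0.001 -1.   ] F [-11.8  -1.3   8.9] gap 0.301 g 20.0
board 510.3 109.8 size 80.7 59.2 yaw -86.0 n 8080
```

send_rows([
  [1, -0.4, 0, 0, 0],
  [1, -0.4, 0, -2, 0],
  [1, -0.4, 0, -5, 0],
  [1, -0.4, 0, -5, 0],
  [1, -0.4, 0, -5, 0],
], force=60)

```text
time: 25.9
tool_pos: [0.4867, 0.1075, 0.1304]
tool_rot: [0.0, 0.999, 0.036, 0.001]
force: [-0.6, 0.2, -0.9]
finger_gap: 0.292
grip_force: 60.0
```

```bash
cat >> h.py <<'E'
def spread(name):
    """pixel width of board far edge band and its row, wrist image"""
    im=cv2.imread(f'pics/{name}.png')[:,:,::-1].copy(); hsv=cv2.cvtColor(im,cv2.COLOR_RGB2HSV)
    m=((hsv[...,0]>60)&(hsv[...,0]<95)&(hsv[...,1]>90)&(hsv[...,2]>40)); m[:,:150]=0;m[:,420:]=0
    r=np.nonzero(m.sum(1)>60)[0]
    r0=r[0]; rr=range(r0+2,r0+8); w=np.median([np.ptp(np.nonzero(m[k])[0]) for k in rr]); print(name,'row',r0,'width',w)
    return r0,w
E
python3 - <<'E'
from h import *
rep();snap('wrist','w14');s=snap('scene','sc14')
for n in('w12','w13','w14'):spread(n)
c=cam('scene');u,v=proj(c,[.49,.11,.1]).astype(int);print(u,v)
E
```

```text
t 25.9 tcp [486.7 107.5 130.4] x [0.997 0.072 0.001] y [ 0.072 -0.997  0.   ] z [ 0.001 -0.    -1.   ] F [-0.6  0.2 -0.9] gap 0.292 g 60.0
w12 row 160 width 135.0
w13 row 153 width 146.0
w14 row 153 width 147.0
244 208
```

```bash
python3 -c "
from h import *
to(.6255,.1174,.15,4.1);to(.6255,.1174,.0955,4.1)"
```

```text
to [ 1.4e+01  1.0e-02 -2.1e+00] turn 0.0 dist 14.2
to [1.401e+01 1.000e-02 3.350e+00] turn 0.0 dist 14.4
```

send_rows([
  [1, 3, 0, -2, 0],
  [1, 7, 0, -2, 0],
  [1, 11, 0, -2, 0],
  [1, 14, 0, -2, 0],
  [1, 14, 0, -2, 0],
])

```text
time: 26.5
tool_pos: [0.6284, 0.1173, 0.1477]
tool_rot: [0.0, 0.999, 0.036, -0.0]
force: [-0.1, 1.6, -1.3]
finger_gap: 0.295
grip_force: 60.0
```

send_rows([
  [1, 0, 0, 1, 0],
  [1, 0, 0, 2.5, 0],
  [1, 0, 0, 4, 0],
  [1, 0, 0, 4, 0],
  [1, 0, 0, 4, 0],
])

```text
time: 27.0
tool_pos: [0.625, 0.1176, 0.1098]
tool_rot: [0.0, 0.999, 0.036, -0.001]
force: [0.9, -0.1, -0.4]
finger_gap: 0.295
grip_force: 60.0
```

```bash
python3 -c "
from h import *
rep();to(.6255,.1174,.0955,4.1);im=snap('wrist','w15');spread('w15');
ims=snap('side','s15');c=cam('side');u,v=proj(c,[.62,.117,.06]).astype(int)
b=cv2.resize(ims[v-45:v+45,u-60:u+60,::-1],(400,300),interpolation=cv2.INTER_CUBIC)
cv2.imwrite('pics/w15c.png',np.hstack([cv2.resize(im[:,:,::-1],(400,300)),b]))"
```

```text
t 27.0 tcp [625.  117.6 109.8] x [ 0.997  0.072 -0.002] y [ 0.072 -0.997  0.   ] z [-0.002 -0.    -1.   ] F [ 0.9 -0.1 -0.4] gap 0.295 g 60.0
to [0.05 0.02 1.43] turn 0.0 dist 1.4
w15 row 152 width 146.0
```

View pics/w15c.png

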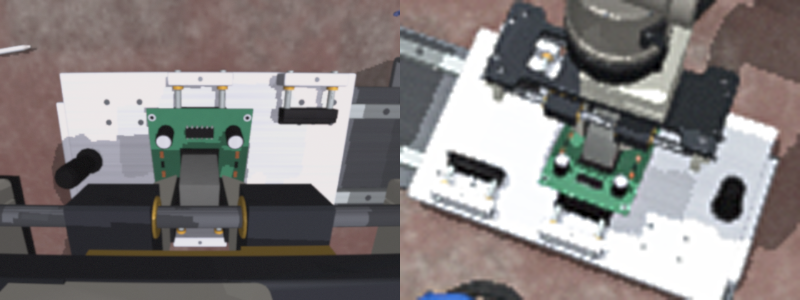

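send_rows([
  [1, 0, 0, 0.7, 0],
  [1, 0, 0, 1.3, 0],
  [1, 0, 0, 1.4, 0],
  [1, -0.5, 0, 1.4, 0],
  [1, -1, 0, 1.4, 0],
])

```text
time: 27.6
tool_pos: [0.6158, 0.1168, 0.0962]
tool_rot: [0.0, 0.999, 0.036, -0.0]
force: [0.4, -0.4, -0.8]
finger_gap: 0.295
grip_force: 60.0
```

send_rows([
  [1, -0.3, 0, 0, 0],
  [1, -0.5, 0, 0, 0],
  [1, -0.5, 0, 0, 0],
  [1, -0.5, 0, 0, 0],
  [1, -0.5, 0, 0, 0],
])

```text
time: 28.1
tool_pos: [0.6114, 0.1165, 0.0964]
tool_rot: [0.0, 0.999, 0.036, 0.0]
force: [1.5, 0.6, -2.4]
finger_gap: 0.292
grip_force: 60.0
```

send_rows([
  [1, -0.3, 0, 0, 0],
  [1, -0.6, 0, 0, 0],
  [1, -0.8, 0, 0, 0],
  [1, -0.8, 0, 0, 0],
  [1, -0.8, 0, 0, 0],
])

```text
time: 28.6
tool_pos: [0.6038, 0.1159, 0.0968]
tool_rot: [0.0, 0.999, 0.036, 0.001]
force: [5.0, 0.2, 0.4]
finger_gap: 0.293
grip_force: 60.0
```

```bash
python3 -c "
from h import *
rep();im=snap('wrist','w16');spread('w16')"
```

```text
t 28.6 tcp [603.8 115.9  96.8] x [0.997 0.072 0.002] y [ 0.072 -0.997  0.   ] z [ 0.002  0.    -1.   ] F [5.  0.2 0.4] gap 0.293 g 60.0
w16 row 152 width 146.5
```

send_rows([
  [1, -0.3, 0, 0, 0],
  [1, -0.5, 0, 0, 0],
  [1, -0.5, 0, 0, 0],
  [1, -0.5, 0, 0, 0],
  [1, -0.5, 0, 0, 0],
])

```text
time: 29.15
tool_pos: [0.5997, 0.1156, 0.0972]
tool_rot: [-0.0, 0.999, 0.036, 0.002]
force: [6.2, 0.6, 1.5]
finger_gap: 0.291
grip_force: 60.0
```

Run:
```python
from h import *
F=[]
rep();c=cam('wrist');im=snap('wrist','w17');spread('w17')
# far jaw lip: dark pixels visible ahead of the board? project reference points
for l in(.040,.043,.047,.06):
    print(l,proj(c,[.6195+l*.9975,.117+l*.0715,.053]).round(1))
for l in(50,):
  import math
  p,M=pose()
  for th in(12,15,17,19):
    t=math.radians(th);X=p+M@np.array([.05*math.cos(t)+.035*math.sin(t),0,.035*math.cos(t)-.05*math.sin(t)])
    print(th,proj(c,X).round(1))
print(im[100:200:4,280].tolist())
```

```text
t 29.15 tcp [599.7 115.6  97.2] x [0.997 0.072 0.004] y [ 0.072 -0.997  0.   ] z [ 0.004  0.    -1.   ] F [6.2 0.6 1.5] gap 0.291 g 60.0
w17 row 151 width 148.0
0.04 [280.4 137.5]
0.043 [280.4 132.4]
0.047 [280.4 125.5]
0.06 [280.4 102.4]
12 [280.4 147. ]
15 [280.5 145.4]
17 [280.5 144.4]
19 [280.5 143.6]
[[236, 232, 232], [236, 232, 232], [236, 231, 233], [110, 106, 108], [57, 54, 58], [54, 51, 55], [48, 46, 50], [48, 46, 50], [43, 40, 43], [67, 66, 72], [225, 225, 232], [228, 227, 232], [219, 219, 225], [70, 127, 99], [66, 126, 100], [68, 125, 102], [67, 126, 100], [70, 130, 101], [70, 128, 102], [66, 90, 79], [33, 31, 34], [35, 32, 36], [35, 34, 35], [65, 105, 88], [68, 126, 100]]
```

send_rows([
  [1, 0, 0, 0.2, 0],
  [1, 0.1, 0, 0.4, 0],
  [1, 0.3, 0, 0.6, 0],
  [1, 0.5, 0, 0.8, 0],
  [1, 0.5, 0, 0.8, 0],
], force=25)

```text
time: 29.7
tool_pos: [0.6054, 0.116, 0.0905]
tool_rot: [-0.0, 0.999, 0.036, 0.003]
force: [6.1, -0.4, 10.1]
finger_gap: 0.297
grip_force: 25.0
```

Run:
```python
from h import *
rep();c=cam('wrist');im=snap('wrist','w18');spread('w18')
d=im[60:240,280].astype(int); print('white/dark/green transitions',[(60+i,d[i].tolist()) for i in range(1,180) if abs(d[i]-d[i-1]).sum()>60][:10])
for l,z in((.040,.044),(.043,.053),(.0402,.046)): print(l,proj(c,[.6195+l*.9975,.117+l*.0715,z]).round(1))
```

```text
t 29.7 tcp [605.4 116.   90.5] x [0.997 0.072 0.006] y [ 0.072 -0.997  0.   ] z [ 0.006  0.    -1.   ] F [ 6.1 -0.4 10.1] gap 0.297 g 25.0
w18 row 154 width 144.0
white/dark/green transitions [(62, [147, 132, 134]), (63, [190, 182, 187]), (64, [223, 220, 223]), (70, [176, 176, 187]), (77, [201, 196, 204]), (78, [225, 220, 223]), (83, [190, 187, 197]), (84, [139, 138, 147]), (85, [103, 102, 110]), (87, [131, 129, 140])]
0.04 [280.2 147.1]
0.043 [280.3 143.4]
0.0402 [280.3 147.1]
```

send_rows([
  [1, 0.1, 0, 0.2, 0],
  [1, 0.2, 0, 0.4, 0],
  [1, 0.3, 0, 0.5, 0],
  [1, 0.3, 0, 0.5, 0],
  [1, 0.3, 0, 0.5, 0],
])

```text
time: 30.25
tool_pos: [0.6086, 0.1163, 0.0858]
tool_rot: [-0.0, 0.999, 0.036, 0.003]
force: [6.5, 2.4, 9.6]
finger_gap: 0.302
grip_force: 25.0
```

```bash
cat >> h.py <<'E'
def look(n):
    rep();c=cam('wrist');im=snap('wrist',n);spread(n);d=im[:,280].astype(int).sum(1)
    r=[k for k in range(60,200) if (d[k]<220)]; runs=np.split(np.array(r),np.where(np.diff(r)>1)[0]+1)
    print('dark runs',[(int(a[0]),int(a[-1])) for a in runs if len(a)>3])
    for S,k in((S2,'S2'),(S1,'S1')):
        print(k,'lip/ledge rows',[proj(c,[S[0]+l*.9975,S[1]+l*.0715,z])[1].round(1) for l,z in((.043,.053),(.043,.05),(.04,.044))])
S2=(.6195,.117);S1=(.6265,.0175)
E
python3 -c "
from h import *
look('w19')"
```

```text
t 30.25 tcp [608.6 116.3  85.8] x [0.997 0.072 0.006] y [ 0.072 -0.997  0.   ] z [ 0.006  0.    -1.   ] F [6.5 2.4 9.6] gap 0.302 g 25.0
w19 row 157 width 140.0
dark runs [(128, 153), (183, 196)]
S2 lip/ledge rows [np.float64(149.7), np.float64(149.2), np.float64(153.2)]
S1 lip/ledge rows [np.float64(150.6), np.float64(150.0), np.float64(154.0)]
```

send_rows([
  [1, 0.1, 0, 0.2, 0],
  [1, 0.15, 0, 0.3, 0],
  [1, 0.2, 0, 0.4, 0],
  [1, 0.2, 0, 0.4, 0],
  [1, 0.2, 0, 0.4, 0],
])

```text
time: 30.8
tool_pos: [0.6107, 0.1164, 0.0818]
tool_rot: [-0.0, 0.999, 0.036, 0.003]
force: [7.2, 1.4, 9.5]
finger_gap: 0.299
grip_force: 25.0
```

```bash
python3 -c "
from h import *
look('w20')"
```

```text
t 30.8 tcp [610.7 116.4  81.8] x [0.997 0.072 0.007] y [ 0.072 -0.997  0.   ] z [ 0.007  0.    -1.   ] F [7.2 1.4 9.5] gap 0.299 g 25.0
w20 row 159 width 138.0
dark runs [(133, 159), (186, 199)]
S2 lip/ledge rows [np.float64(154.4), np.float64(153.8), np.float64(157.7)]
S1 lip/ledge rows [np.float64(155.2), np.float64(154.6), np.float64(158.4)]
```

send_rows([
  [1, 0.05, 0, 0.2, 0],
  [1, 0.1, 0, 0.3, 0],
  [1, 0.1, 0, 0.4, 0],
  [1, 0.1, 0, 0.4, 0],
  [1, 0.1, 0, 0.4, 0],
])

```text
time: 31.35
tool_pos: [0.6119, 0.1165, 0.0778]
tool_rot: [-0.0, 0.999, 0.036, 0.004]
force: [7.2, 0.4, 8.3]
finger_gap: 0.297
grip_force: 25.0
```

```bash
python3 -c "
from h import *
look('w21')
im=cv2.imread('pics/w21.png');cv2.imwrite('pics/w21c.png',cv2.resize(im[100:240,180:390],(780,520),interpolation=cv2.INTER_CUBIC))"
```

```text
t 31.35 tcp [611.9 116.5  77.8] x [0.997 0.072 0.007] y [ 0.072 -0.997  0.   ] z [ 0.007  0.001 -1.   ] F [7.2 0.4 8.3] gap 0.297 g 25.0
w21 row 163 width 135.0
dark runs [(135, 161), (190, 199)]
S2 lip/ledge rows [np.float64(157.5), np.float64(156.8), np.float64(160.8)]
S1 lip/ledge rows [np.float64(158.3), np.float64(157.6), np.float64(161.5)]
```

View pics/w21c.png

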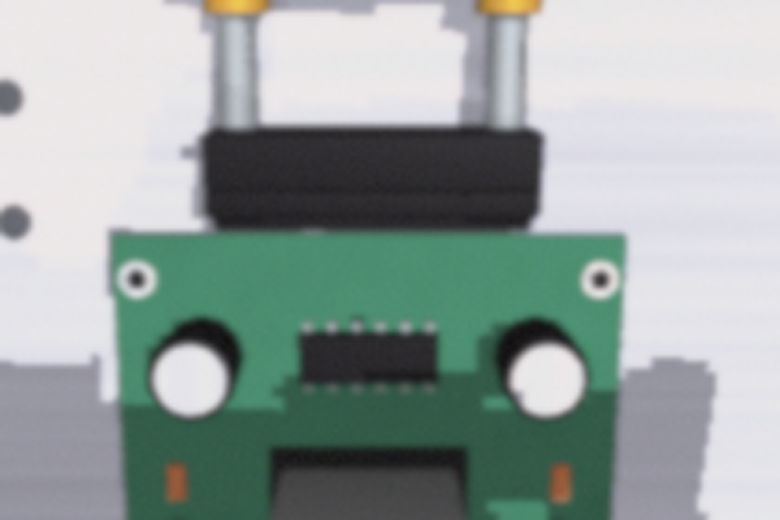

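```bash
cat >> h.py <<'E'
def ring(im,u,v,h=7):
    for _ in range(3):
        u0,v0=int(round(u)),int(round(v)); w=im[v0-h:v0+h+1,u0-h:u0+h+1].astype(float).min(2)
        # distance from green: white or dark both low saturation
        p=im[v0-h:v0+h+1,u0-h:u0+h+1].astype(float); s=np.clip(35-(p[...,1]-p[...,0]),0,None)
        yy,xx=np.mgrid[v0-h:v0+h+1,u0-h:u0+h+1]; m=((xx-u)**2+(yy-v)**2<36); s=s*m
        u,v=(s*xx).sum()/s.sum(),(s*yy).sum()/s.sum()
    return np.array([u,v])
def holes(name,l,r,ref=None):
    """tool-frame x,z of the far hole pair, spacing L"""
    im=cv2.imread(f'pics/{name}.png')[:,:,::-1]; a,b=ring(im,*l),ring(im,*r)
    c=arm.camera_info('wrist'); T=np.array(c['T_tool_cam']); cc=dict(c,R=np.eye(3),t=np.zeros(3))
    _,da=ray(cc,a);_,db=ray(cc,b); da,db=da/da[2],db/db[2]; s=np.linalg.norm(da-db)
    def at(d): return (T@np.append((da+db)/2*d,1))[:3]
    return a,b,s,at
E
python3 - <<'E'
from h import *
a,b,s,at=holes('w12',(220,169.4),(340,169.4)); print(a,b)
from scipy.optimize import brentq
d=brentq(lambda d:at(d)[2]-.035,.1,.3); L=s*d; print('L',L,'tool',at(d).round(4))
for n,l,r in(('w14',(215,164),(345,164)),('w21',(217,175.4),(341.6,175.4)),('w3',(301,113),(358,113))):
    a,b,s2,at2=holes(n,l,r); print(n,a,b,at2(L/s2).round(4))
E
```

```text
[217.35856905 169.98835275] [340.68626735 170.32067202]
L 0.07177548650678753 tool [ 0.0418 -0.0007  0.035 ]
w14 [212.10225505 164.12713841] [345.84300341 164.51497914] [ 0.0474 -0.0008  0.0205]
w21 [216.48501477 174.73786408] [341.26040932 174.80980946] [ 0.0396 -0.0008  0.032 ]
w3 [294.60217755 110.35092127] [363.11596639 112.74705882] [0.0743 0.0516 0.2081]
```

send_rows([
  [1, 0, 0, 0, 0],
  [1, 0, 0, -0.1, 0],
  [1, 0, 0, -0.2, 0],
  [1, 0, 0, -0.3, 0],
  [1, 0, 0, -0.3, 0],
], force=60)

```text
time: 31.9
tool_pos: [0.611, 0.1164, 0.0796]
tool_rot: [-0.0, 0.999, 0.036, 0.002]
force: [6.5, 0.7, 2.8]
finger_gap: 0.297
grip_force: 60.0
```

```bash
cat >> h.py <<'E'
L=.0718
def far(n,row=175):
    """world z of board top at far holes + local x"""
    snap('wrist',n); a,b,s,at=holes(n,(217,row),(341,row)); p,M=pose(); t=at(L/s); X=p+M@t
    print(n,'px',a.round(1),b.round(1),'tool',(t*1000).round(1),'world',(X*1000).round(1),'S2 local',round((X[:2]-np.array(S2))@np.array([.9975,.0715])*1000,1),'S1 local',round((X[:2]-np.array(S1))@np.array([.9975,.0715])*1000,1))
E
python3 -c "
from h import *
rep();far('w22')"
```

```text
t 31.9 tcp [611.  116.4  79.6] x [0.997 0.072 0.005] y [ 0.072 -0.997  0.   ] z [ 0.005  0.    -1.   ] F [6.5 0.7 2.8] gap 0.297 g 60.0
w22 px [215.6 172.8] [341.9 172.9] tool [41.1 -0.9 30. ] world [652.1 120.3  49.7] S2 local 32.7 S1 local 32.8
```

send_rows([
  [1, 0, 0, 0.15, 0],
  [1, 0, 0, 0.15, 0],
  [1, 0.2, 0, 0.15, 0],
  [1, 0.4, 0, 0.15, 0],
  [1, 0.4, 0, 0.15, 0],
], force=40)

```text
time: 32.45
tool_pos: [0.6149, 0.1167, 0.0783]
tool_rot: [-0.0, 0.999, 0.036, 0.002]
force: [5.0, 0.5, 6.3]
finger_gap: 0.298
grip_force: 40.0
```

```bash
python3 -c "
from h import *
rep();far('w23')"
```

```text
t 32.45 tcp [614.9 116.7  78.3] x [0.997 0.072 0.004] y [ 0.072 -0.997  0.   ] z [ 0.004  0.    -1.   ] F [5.  0.5 6.3] gap 0.298 g 40.0
w23 px [216.3 174.1] [341.5 174.2] tool [40.1 -0.8 31.5] world [654.8 120.4  46.9] S2 local 35.5 S1 local 35.6
```

send_rows([
  [1, 0.2, 0, 0, 0],
  [1, 0.4, 0, 0, 0],
  [1, 0.6, 0, 0, 0],
  [1, 0.6, 0, 0, 0],
  [1, 0.6, 0, 0, 0],
])

```text
time: 33.0
tool_pos: [0.6194, 0.117, 0.0779]
tool_rot: [0.0, 0.999, 0.036, 0.0]
force: [3.3, 1.0, 7.4]
finger_gap: 0.296
grip_force: 40.0
```

```bash
python3 -c "
from h import *
rep();far('w24');spread('w24')"
```

```text
t 33.0 tcp [619.4 117.   77.9] x [0.997 0.072 0.001] y [ 0.072 -0.997  0.   ] z [ 0.001 -0.    -1.   ] F [3.3 1.  7.4] gap 0.296 g 40.0
w24 px [216.5 174.5] [341.4 174.5] tool [39.8 -0.8 31.8] world [659.1 120.7  46.2] S2 local 39.8 S1 local 39.9
w24 row 171 width 112.0
```

send_rows([
  [1, 0.2, 0, 0, 0],
  [1, 0.4, 0, 0, 0],
  [1, 0.4, 0, 0, 0],
  [1, 0.4, 0, -0.1, 0],
  [1, 0.4, 0, -0.2, 0],
])

```text
time: 33.55
tool_pos: [0.6216, 0.1172, 0.0781]
tool_rot: [0.0, 0.999, 0.036, -0.002]
force: [1.2, 0.1, -3.1]
finger_gap: 0.301
grip_force: 40.0
```

send_rows([
  [0.6, 0, 0, 0, 0],
  [0.6, 0, 0, 0, 0],
  [0.6, 0, 0, 0, 0],
  [0.6, 0, 0, -3, 0],
  [0.6, 0, 0, -7, 0],
])

```text
time: 34.05
tool_pos: [0.6215, 0.1172, 0.147]
tool_rot: [0.0, 0.999, 0.036, -0.003]
force: [0.7, 0.0, 0.6]
finger_gap: 0.402
grip_force: 0.0
```

send_rows([
  [0.55, -3, 0, -4, 0],
  [0.55, -5, 0, -9, 0],
  [0.55, -5, 0, -12, 0],
  [0.55, -5, 0, -12, 0],
  [0.55, -5, 0, -12, 0],
])

```text
time: 34.55
tool_pos: [0.5733, 0.1137, 0.2693]
tool_rot: [0.0, 0.999, 0.036, 0.001]
force: [-1.0, 0.4, -1.3]
finger_gap: 0.45
grip_force: 0.0
```

Run:
```python
from h import *
rep();c=cam('wrist');im=snap('wrist','w25');board(im,c,S2,.046)
for q in('new_1','done_1'):find(q,'wrist')
c2=cam('side');ims=snap('side','s25');board(ims,c2,S2,.046);board(ims,c2,[.43,-.13],.002)
cv2.imwrite('pics/w25c.png',cv2.resize(im[30:240,130:410,::-1],(800,600),interpolation=cv2.INTER_CUBIC))
```

```text
t 34.55 tcp [573.3 113.7 269.3] x [0.997 0.072 0.001] y [ 0.072 -0.997  0.   ] z [ 0.001 -0.    -1.   ] F [-1.   0.4 -1.3] gap 0.45 g 0.0
board 618.8 118.0 size 96.2 77.3 yaw 4.1 n 3714
wrist new_1 [0.6145, 0.1142, 0.044] 0.7
wrist done_1 [0.4197, 0.3898, 0.0034] 0.92
board 618.0 119.1 size 98.5 76.7 yaw 4.2 n 412
board 430.4 -130.0 size 97.2 77.6 yaw 15.4 n 312
```

View pics/w25c.png

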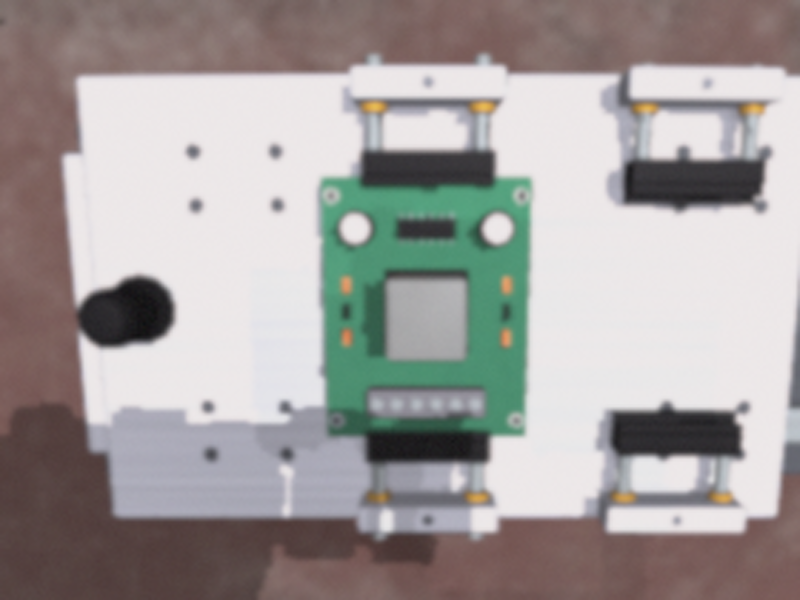

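```bash
python3 -c "
from h import *
to(.4305,-.130,.2,15.3)"
```

```text
to [-15.92  23.28   6.75] turn -11.2 dist 29.0
```

send_rows([
  [0.5, -3, 2, 1, -2],
  [0.5, -6, 6, 3, -4],
  [0.5, -9, 10, 4, -6],
  [0.5, -12, 14, 5, -8],
  [0.5, -14, 18, 6, -11.2],
])

```text
time: 35.25
tool_pos: [0.4451, -0.0753, 0.2079]
tool_rot: [-0.0, 0.991, 0.135, -0.001]
force: [1.2, -0.6, -0.3]
finger_gap: 0.501
grip_force: 0.0
```

Run:
```python
from h import *
rep();to(.4305,-.130,.2,15.3)
c=cam('wrist');im=snap('wrist','w26');board(im,c,[.43,-.13],.002);find('new_1','wrist')
```

```text
t 35.25 tcp [445.1 -75.3 207.9] x [ 0.964  0.267 -0.002] y [ 0.267 -0.964 -0.001] z [-0.002  0.001 -1.   ] F [ 1.2 -0.6 -0.3] gap 0.501 g 0.0
to [-2.87  4.89  0.79] turn 0.2 dist 5.7
board 430.0 -130.9 size 98.0 78.0 yaw 15.3 n 3242
wrist new_1 [0.4288, -0.1304, 0.001] 0.88
```

send_rows([
  [0.5, -2.9, 4.9, 1, 0],
  [0.5, -2.9, 4.9, 5, 0],
  [0.5, -2.9, 4.9, 9, 0],
  [0.5, -2.9, 4.9, 12, 0],
  [0.5, -2.9, 4.9, 12, 0],
])

```text
time: 35.85
tool_pos: [0.4296, -0.1279, 0.0854]
tool_rot: [-0.003, 0.991, 0.133, -0.004]
force: [0.1, 0.7, 0.0]
finger_gap: 0.501
grip_force: 0.0
```

Run:
```python
from h import *
rep();to(.4302,-.1305,.037,15.3)
c=cam('wrist');im=snap('wrist','w27');board(im,c,[.43,-.13],.002)
```

```text
t 35.85 tcp [ 429.6 -127.9   85.4] x [ 0.965  0.264 -0.007] y [ 0.264 -0.965 -0.006] z [-0.008  0.004 -1.   ] F [0.1 0.7 0. ] gap 0.501 g 0.0
to [0.03 0.3  4.84] turn 0.0 dist 4.8
board 430.4 -130.5 size 98.6 78.7 yaw 14.9 n 7341
```

send_rows([
  [0.5, 0, 0.1, 2, 0],
  [0.5, 0, 0.1, 4, 0],
  [0.5, 0, 0.1, 5.1, 0],
  [0.5, 0, 0.1, 5.1, 0],
  [0.5, 0, 0.1, 5.1, 0],
])

```text
time: 36.4
tool_pos: [0.4332, -0.1306, 0.0391]
tool_rot: [0.0, 0.991, 0.133, 0.001]
force: [0.3, 0.4, -0.1]
finger_gap: 0.499
grip_force: 0.0
```

send_rows([
  [1, 0, 0, 0, 0],
  [1, 0, 0, 0, 0],
  [1, 0, 0, 0, 0],
  [1, 0, 0, 0, 0],
  [1, 0, 0, 0, 0],
], force=60)

```text
time: 36.9
tool_pos: [0.4328, -0.1306, 0.0387]
tool_rot: [0.0, 0.991, 0.133, 0.0]
force: [-0.3, 0.8, 6.7]
finger_gap: 0.283
grip_force: 60.0
```

```bash
python3 -c "
from h import *
rep()"
```

```text
t 36.9 tcp [ 432.8 -130.6   38.7] x [0.964 0.264 0.001] y [ 0.264 -0.964  0.001] z [ 0.001 -0.001 -1.   ] F [-0.3  0.8  6.7] gap 0.283 g 60.0
```

send_rows([
  [1, 0, 0, -2, 0],
  [1, 0, 0, -5, 0],
  [1, 0, 0, -8, 0],
  [1, 0, 0, -10, 0],
  [1, 0, 0, -10, 0],
])

```text
time: 37.4
tool_pos: [0.4338, -0.1311, 0.1404]
tool_rot: [0.001, 0.991, 0.133, 0.002]
force: [-0.1, -0.1, -1.4]
finger_gap: 0.278
grip_force: 60.0
```

```bash
python3 -c "
from h import *
rep();to(.4962,.0083,.137,4.1)"
```

```text
t 37.4 tcp [ 433.8 -131.1  140.4] x [0.964 0.264 0.004] y [ 0.264 -0.964  0.004] z [ 0.005 -0.002 -1.   ] F [-0.1 -0.1 -1.4] gap 0.278 g 60.0
to [  9.7  -11.79   0.33] turn 11.2 dist 15.3
```

send_rows([
  [1, 2, -2.5, 0, 3],
  [1, 4, -5, 0, 6],
  [1, 6, -7.5, 0, 9],
  [1, 8, -10, 0, 11.2],
  [1, 9.9, -11.8, 0, 11.2],
])

```text
time: 37.9
tool_pos: [0.4961, 0.0113, 0.1365]
tool_rot: [-0.0, 0.999, 0.036, -0.001]
force: [0.5, -0.9, -1.2]
finger_gap: 0.279
grip_force: 60.0
```

send_rows([
  [1, 0, 0, 0, 0],
  [1, 0, 0, 1, 0],
  [1, 0, 0, 2, 0],
  [1, 0, 0, 3, 0],
  [1, 0, 0, 3, 0],
])

```text
time: 38.4
tool_pos: [0.4951, 0.009, 0.1061]
tool_rot: [-0.0, 0.999, 0.035, -0.002]
force: [0.2, -0.3, -0.4]
finger_gap: 0.284
grip_force: 60.0
```

Run:
```python
from h import *
rep();to(.4985,.0085,.106,4.1);far('w28',170);spread('w28')
c=cam('wrist')
for l in(.076,.087): print('bracket',l,proj(c,[S1[0]-l*.9975,S1[1]-l*.0715,.057]).round(1))
```

```text
t 38.4 tcp [495.1   9.  106.1] x [ 0.997  0.071 -0.004] y [ 0.071 -0.997 -0.001] z [-0.004  0.    -1.   ] F [ 0.2 -0.3 -0.4] gap 0.284 g 60.0
to [0.33 0.07 0.01] turn -0.0 dist 0.3
w28 px [217.6 172.4] [339.8 172.3] tool [40.2 -0.9 36.5] world [535.8  12.8  70.4] S2 local -91.0 S1 local -90.8
w28 row 162 width 133.5
bracket 0.076 [281.6 144.5]
bracket 0.087 [281.6 162.4]
```

send_rows([
  [1, 0.5, 0, 0.5, 0],
  [1, 0.5, 0, 0.9, 0],
  [1, 0.4, 0, 1.3, 0],
  [1, 0.2, 0, 1.6, 0],
  [1, 0.1, 0, 1.9, 0],
], force=20)

```text
time: 38.95
tool_pos: [0.4963, 0.0095, 0.0893]
tool_rot: [0.0, 0.999, 0.036, -0.001]
force: [-8.8, -1.4, 9.8]
finger_gap: 0.298
grip_force: 20.0
```

send_rows([
  [1, -0.1, 0, 0.2, 0],
  [1, -0.2, 0, 0.4, 0],
  [1, -0.3, 0, 0.6, 0],
  [1, -0.3, 0, 0.6, 0],
  [1, -0.3, 0, 0.6, 0],
])

```text
time: 39.45
tool_pos: [0.4927, 0.0094, 0.0832]
tool_rot: [0.0, 0.999, 0.036, -0.002]
force: [-7.6, -1.9, 8.0]
finger_gap: 0.299
grip_force: 20.0
```

```bash
python3 -c "
from h import *
rep();far('w29',166)"
```

```text
t 39.45 tcp [492.7   9.4  83.2] x [ 0.997  0.072 -0.004] y [ 0.072 -0.997  0.   ] z [-0.004 -0.    -1.   ] F [-7.6 -1.9  8. ] gap 0.299 g 20.0
w29 px [213.2 160.9] [345.2 161.3] tool [48.7 -0.7 23.4] world [541.1  13.5  59.6] S2 local -85.6 S1 local -85.5
```

send_rows([
  [1, -0.4, 0, 0, 0],
  [1, -0.4, 0, -2, 0],
  [1, -0.4, 0, -5, 0],
  [1, -0.4, 0, -6.5, 0],
  [1, -0.4, 0, -6.5, 0],
], force=60)

```text
time: 40.0
tool_pos: [0.492, 0.009, 0.15]
tool_rot: [0.0, 0.999, 0.036, 0.002]
force: [-0.1, -0.5, -0.5]
finger_gap: 0.286
grip_force: 60.0
```

```bash
python3 -c "
from h import *
rep();far('w30',161);to(.633,.0177,.149,4.1)"
```

```text
t 40.0 tcp [492.   9. 150.] x [0.997 0.072 0.005] y [ 0.072 -0.997  0.001] z [ 0.005 -0.001 -1.   ] F [-0.1 -0.5 -0.5] gap 0.286 g 60.0
w30 px [213.9 162.1] [344.5 162.5] tool [47.8 -0.7 25.1] world [538.7  13.2 123.5] S2 local -88.0 S1 local -87.8
to [14.22  0.17 -0.02] turn 0.0 dist 14.2
```

send_rows([
  [1, 3, 0, 0, 0],
  [1, 7, 0.1, 0, 0],
  [1, 11, 0.2, 0, 0],
  [1, 14.2, 0.2, 0, 0],
  [1, 14.2, 0.2, 0, 0],
])

```text
time: 40.55
tool_pos: [0.6347, 0.0175, 0.1452]
tool_rot: [-0.0, 0.999, 0.036, -0.0]
force: [-0.1, -0.1, -1.0]
finger_gap: 0.286
grip_force: 60.0
```

send_rows([
  [1, 0, 0, 0, 0],
  [1, 0, 0, 1, 0],
  [1, 0, 0, 2.5, 0],
  [1, 0, 0, 4, 0],
  [1, 0, 0, 4, 0],
])

```text
time: 41.05
tool_pos: [0.6297, 0.0175, 0.1054]
tool_rot: [-0.0, 0.999, 0.036, -0.003]
force: [-0.7, -1.1, -2.3]
finger_gap: 0.287
grip_force: 60.0
```

```bash
python3 -c "
from h import *
rep();far('w31',162);to(.634,.0177,.0965,4.1)"
```

```text
t 41.05 tcp [629.7  17.5 105.4] x [ 0.997  0.072 -0.006] y [ 0.072 -0.997 -0.001] z [-0.006  0.    -1.   ] F [-0.7 -1.1 -2.3] gap 0.287 g 60.0
w31 px [213.9 162.2] [344.6 162.5] tool [47.8 -0.7 25.1] world [678.3  21.5  81.6] S2 local 51.8 S1 local 51.9
to [ 0.33 -0.01  1.03] turn 0.0 dist 1.1
```

send_rows([
  [1, 0.4, 0, 0, 0],
  [1, 0.4, 0, 0.4, 0],
  [1, 0.4, 0, 0.9, 0],
  [1, 0.4, 0, 0.9, 0],
  [1, 0, 0, 0.9, 0],
])

```text
time: 41.6
tool_pos: [0.6325, 0.0174, 0.0989]
tool_rot: [0.0, 0.999, 0.036, 0.0]
force: [-0.1, -0.2, -0.5]
finger_gap: 0.285
grip_force: 60.0
```

send_rows([
  [1, -0.4, 0, 0, 0],
  [1, -0.8, 0, 0, 0],
  [1, -1.1, 0, 0, 0],
  [1, -1.1, 0, 0, 0],
  [1, -1.1, 0, 0, 0],
])

```text
time: 42.1
tool_pos: [0.6221, 0.0166, 0.0997]
tool_rot: [0.0, 0.999, 0.036, 0.001]
force: [2.4, 0.3, 0.6]
finger_gap: 0.285
grip_force: 60.0
```

send_rows([
  [1, -0.3, 0, 0, 0],
  [1, -0.5, 0, 0, 0],
  [1, -0.6, 0, 0, 0],
  [1, -0.6, 0, 0, 0],
  [1, -0.6, 0, 0, 0],
])

```text
time: 42.6
tool_pos: [0.6154, 0.0161, 0.0989]
tool_rot: [0.0, 0.999, 0.036, -0.0]
force: [2.4, -0.5, -1.3]
finger_gap: 0.286
grip_force: 60.0
```

```bash
python3 -c "
from h import *
rep();far('w32',162)"
```

```text
t 42.6 tcp [615.4  16.1  98.9] x [ 0.997  0.072 -0.001] y [ 0.072 -0.997  0.   ] z [-0.001 -0.    -1.   ] F [ 2.4 -0.5 -1.3] gap 0.286 g 60.0
w32 px [212.9 160.1] [345.2 160.4] tool [49.2 -0.7 23.2] world [664.5  20.3  75.7] S2 local 37.9 S1 local 38.1
```

send_rows([
  [1, 0, 0, 0.15, 0],
  [1, -0.3, 0, 0.15, 0],
  [1, -0.6, 0, 0.15, 0],
  [1, -0.6, 0, 0.15, 0],
  [1, -0.6, 0, 0.15, 0],
])

```text
time: 43.15
tool_pos: [0.6102, 0.0157, 0.0983]
tool_rot: [0.0, 0.999, 0.036, 0.001]
force: [5.6, 0.5, 1.7]
finger_gap: 0.285
grip_force: 60.0
```

```bash
python3 -c "
from h import *
rep();far('w33',160);look('w33')"
```

```text
t 43.15 tcp [610.2  15.7  98.3] x [0.997 0.072 0.002] y [ 0.072 -0.997  0.   ] z [ 0.002 -0.    -1.   ] F [5.6 0.5 1.7] gap 0.285 g 60.0
w33 px [212.9 160.1] [345.2 160.4] tool [49.2 -0.7 23.2] world [659.3  20.   75.3] S2 local 32.8 S1 local 32.9
t 43.2 tcp [610.2  15.7  98.3] x [0.997 0.072 0.002] y [ 0.072 -0.997  0.   ] z [ 0.002 -0.    -1.   ] F [ 5.4 -0.3  2.8] gap 0.284 g 60.0
w33 row 149 width 184.5
dark runs [(119, 142), (174, 189)]
S2 lip/ledge rows [np.float64(138.5), np.float64(138.1), np.float64(142.2)]
S1 lip/ledge rows [np.float64(138.2), np.float64(137.8), np.float64(142.0)]
```

send_rows([
  [1, -0.2, 0, 0, 0],
  [1, -0.35, 0, 0, 0],
  [1, -0.35, 0, 0.1, 0],
  [1, -0.35, 0, 0.2, 0],
  [1, -0.35, 0, 0.2, 0],
])

```text
time: 43.75
tool_pos: [0.6073, 0.0154, 0.0965]
tool_rot: [0.0, 0.999, 0.036, 0.002]
force: [6.1, 0.5, 2.5]
finger_gap: 0.286
grip_force: 60.0
```

send_rows([
  [1, 0, 0, 0.2, 0],
  [1, 0.1, 0, 0.4, 0],
  [1, 0.3, 0, 0.6, 0],
  [1, 0.5, 0, 0.8, 0],
  [1, 0.5, 0, 0.8, 0],
], force=25)

```text
time: 44.25
tool_pos: [0.6134, 0.0156, 0.0898]
tool_rot: [0.0, 0.999, 0.036, 0.003]
force: [6.7, 1.7, 10.2]
finger_gap: 0.299
grip_force: 25.0
```

```bash
python3 -c "
from h import *
look('w34');far('w34',166)"
```

```text
t 44.25 tcp [613.4  15.6  89.8] x [0.997 0.072 0.006] y [ 0.072 -0.997  0.001] z [ 0.006 -0.001 -1.   ] F [ 6.7  1.7 10.2] gap 0.299 g 25.0
w34 row 153 width 192.5
dark runs [(124, 149), (179, 192)]
S2 lip/ledge rows [np.float64(145.4), np.float64(144.9), np.float64(149.0)]
S1 lip/ledge rows [np.float64(145.1), np.float64(144.6), np.float64(148.7)]
w34 px [214.5 164.2] [343.  164.5] tool [46.2 -0.9 27.9] world [659.6  19.8  62.3] S2 local 33.0 S1 local 33.2
```

send_rows([
  [1, 0.1, 0, 0.2, 0],
  [1, 0.2, 0, 0.4, 0],
  [1, 0.25, 0, 0.5, 0],
  [1, 0.25, 0, 0.5, 0],
  [1, 0.25, 0, 0.5, 0],
])

```text
time: 44.85
tool_pos: [0.6161, 0.0158, 0.0851]
tool_rot: [0.0, 0.999, 0.036, 0.003]
force: [6.7, 1.0, 10.3]
finger_gap: 0.299
grip_force: 25.0
```

```bash
python3 -c "
from h import *
rep();far('w35',168)"
```

```text
t 44.85 tcp [616.1  15.8  85.1] x [0.997 0.072 0.007] y [ 0.072 -0.997  0.001] z [ 0.007 -0.001 -1.   ] F [ 6.7  1.  10.3] gap 0.299 g 25.0
w35 px [216.1 168.3] [341.6 168.5] tool [43.3 -0.9 31.9] world [659.4  19.7  53.5] S2 local 32.9 S1 local 33.0
```

send_rows([
  [1, 0.1, 0, 0.2, 0],
  [1, 0.1, 0, 0.3, 0],
  [1, 0.1, 0, 0.35, 0],
  [1, 0.1, 0, 0.35, 0],
  [1, 0.1, 0, 0.35, 0],
])

```text
time: 45.4
tool_pos: [0.6173, 0.016, 0.0817]
tool_rot: [0.0, 0.999, 0.036, 0.004]
force: [6.8, 1.1, 9.7]
finger_gap: 0.298
grip_force: 25.0
```

```bash
python3 -c "
from h import *
look('w36');far('w36',172)"
```

```text
t 45.4 tcp [617.3  16.   81.7] x [0.997 0.072 0.007] y [ 0.072 -0.997  0.001] z [ 0.007 -0.001 -1.   ] F [6.8 1.1 9.7] gap 0.298 g 25.0
w36 row 160 width 194.0
dark runs [(131, 157), (186, 199)]
S2 lip/ledge rows [np.float64(153.8), np.float64(153.1), np.float64(157.1)]
S1 lip/ledge rows [np.float64(153.5), np.float64(152.9), np.float64(156.9)]
w36 px [217.  171.4] [340.6 171.4] tool [41.1 -0.9 34.5] world [658.5  19.7  47.5] S2 local 31.9 S1 local 32.1
```

send_rows([
  [1, 0, 0, 0, 0],
  [1, 0.2, 0, 0, 0],
  [1, 0.4, 0, 0, 0],
  [1, 0.4, 0, 0, 0],
  [1, 0.4, 0, 0, 0],
], force=40)

```text
time: 46.0
tool_pos: [0.6205, 0.0162, 0.0813]
tool_rot: [0.0, 0.999, 0.036, 0.003]
force: [6.4, 1.1, 8.2]
finger_gap: 0.293
grip_force: 40.0
```

```bash
python3 -c "
from h import *
rep();far('w37',172)"
```

```text
t 46.0 tcp [620.5  16.2  81.3] x [0.997 0.072 0.006] y [ 0.072 -0.997  0.001] z [ 0.006 -0.001 -1.   ] F [6.4 1.1 8.2] gap 0.293 g 40.0
w37 px [217.1 171.9] [340.5 171.9] tool [40.8 -0.9 34.7] world [661.4  20.   46.8] S2 local 34.8 S1 local 35.0
```

send_rows([
  [1, 0.2, 0, 0, 0],
  [1, 0.4, 0, 0, 0],
  [1, 0.6, 0, 0, 0],
  [1, 0.6, 0, 0, 0],
  [1, 0.6, 0, 0, 0],
])

```text
time: 46.55
tool_pos: [0.6253, 0.0166, 0.081]
tool_rot: [0.0, 0.999, 0.036, 0.001]
force: [3.1, 0.2, 10.6]
finger_gap: 0.296
grip_force: 40.0
```

```bash
python3 -c "
from h import *
look('w38');far('w38',174)"
```

```text
t 46.55 tcp [625.3  16.6  81. ] x [0.997 0.072 0.003] y [ 0.072 -0.997  0.001] z [ 0.003 -0.001 -1.   ] F [ 3.1  0.2 10.6] gap 0.296 g 40.0
w38 row 162 width 195.0
dark runs [(144, 167), (187, 199)]
S2 lip/ledge rows [np.float64(168.1), np.float64(167.2), np.float64(170.7)]
S1 lip/ledge rows [np.float64(167.9), np.float64(167.1), np.float64(170.6)]
w38 px [217.3 172.1] [340.5 172.1] tool [40.7 -0.8 34.9] world [665.9  20.3  46.2] S2 local 39.4 S1 local 39.5
```

send_rows([
  [1, 0.2, 0, 0, 0],
  [1, 0.3, 0, 0, 0],
  [1, 0.3, 0, 0, 0],
  [1, 0.3, 0, -0.1, 0],
  [1, 0.3, 0, -0.2, 0],
])

```text
time: 47.15
tool_pos: [0.6268, 0.0167, 0.0814]
tool_rot: [0.0, 0.999, 0.036, -0.001]
force: [2.1, -2.3, 1.7]
finger_gap: 0.292
grip_force: 40.0
```

send_rows([
  [0.6, 0, 0, 0, 0],
  [0.6, 0, 0, 0, 0],
  [0.6, 0, 0, 0, 0],
  [0.6, 0, 0, -3, 0],
  [0.6, 0, 0, -7, 0],
])

```text
time: 47.65
tool_pos: [0.6255, 0.0172, 0.149]
tool_rot: [-0.0, 0.999, 0.036, -0.004]
force: [1.7, 0.5, 0.5]
finger_gap: 0.405
grip_force: 0.0
```

send_rows([
  [0.55, -3, 0, -4, 0],
  [0.55, -5, -2, -9, 0],
  [0.55, -5, -4, -12, 0],
  [0.55, -5, -4, -12, 0],
  [0.55, -5, -4, -12, 0],
])

```text
time: 48.15
tool_pos: [0.5746, 0.0537, 0.2714]
tool_rot: [0.0, 0.999, 0.037, 0.0]
force: [-0.8, -0.1, -0.9]
finger_gap: 0.45
grip_force: 0.0
```

Run:
```python
from h import *
rep();c=cam('wrist');im=snap('wrist','w39');board(im,c,S2,.046,.062);board(im,c,S1,.046,.062)
for q in('new_1','handle','station_1'):find(q,'wrist')
c2=cam('side');ims=snap('side','s39');board(ims,c2,S2,.046,.062);board(ims,c2,S1,.046,.062);board(ims,c2,[.417,.386],.005)
# hole pixels: holes of both boards and z via hole spacings
hsv=cv2.cvtColor(im,cv2.COLOR_RGB2HSV)
for S in(S2,S1):
    out=[]
    for sx in(-1,1):
        e=[];q=[]
        for sy in(-1,1):
            lx,ly=sx*.0455,sy*.0359
            X=[S[0]+lx*.9975-ly*.0715,S[1]+lx*.0715+ly*.9975,.046]; u=proj(c,X); r=ring(im,*u,h=6); e.append((r-u).round(1).tolist())
            q.append(r)
        out.append((sx,e,round(np.linalg.norm(q[0]-q[1]),1)))
    print(out)
```

```text
t 48.15 tcp [574.6  53.7 271.4] x [0.997 0.073 0.001] y [ 0.073 -0.997  0.   ] z [ 0.001 -0.    -1.   ] F [-0.8 -0.1 -0.9] gap 0.45 g 0.0
board 619.7 105.7 size 100.6 96.4 yaw -85.9 n 3528
board 626.1 17.4 size 96.2 76.6 yaw 4.2 n 3588
wrist new_1 [0.6193, 0.1184, 0.0443] 0.71
wrist new_1 [0.6268, 0.0154, 0.0419] 0.65
wrist handle [0.6093, 0.2338, 0.069] 0.86
board 618.9 106.3 size 102.7 98.5 yaw -85.4 n 419
board 625.3 18.7 size 98.1 77.2 yaw 4.1 n 390
board 417.7 386.7 size 101.4 83.3 yaw -86.9 n 458
[(-1, [[3.4, 1.4], [-4.6, 1.8]], np.float64(70.4)), (1, [[4.0, -1.0], [-3.8, -1.2]], np.float64(74.2))]
[(-1, [[4.5, 1.4], [-3.4, 1.8]], np.float64(70.4)), (1, [[4.3, -0.7], [-4.1, -1.0]], np.float64(74.8))]
```

Run:
```python
from h import *
im=cv2.imread('pics/w39.png')[:,:,::-1].astype(int);c=cam('wrist')
for k,S in(('S2',S2),('S1',S1)):
  for sx in(-1,1):
    for ly in(-.012,.012,-.034,.034):
      ls=np.arange(.034,.066,.001);row=''
      for l in ls:
        X=[S[0]+sx*l*.9975-ly*.0715,S[1]+sx*l*.0715+ly*.9975,.05]
        u=proj(c,X).round().astype(int);p=im[u[1],u[0]]
        row+='g' if p[1]-p[0]>25 else 'D' if p.sum()<200 else 'w' if p.sum()>400 else '.'
      print(k,sx,ly,row)
```

```text
S2 -1 -0.012 wwwwwwww.ggggDDDDDDDDDDDDD.wwwww
S2 -1 0.012 wwwwwwww.ggggggDDDDDDDDDDD.wwwww
S2 -1 -0.034 ggggggggg....ggg.wwwwwwwwwwwwwww
S2 -1 0.034 ggggggggwwwwwggggwwwwwwwwwwwwwww
S2 1 -0.012 gggggggggggDDDDDDDDDDD.wwwwwwwww
S2 1 0.012 gggggggggggDDDDDDDDDDD.wwwwwwwww
S2 1 -0.034 ggggggggggggggwwwwwwwwwwwwwwwwww
S2 1 0.034 gggggwwwwwggggwwwwwwwwwwwwwwwwww
S1 -1 -0.012 wwwwwwww.ggggggDDDDDDDDDDD.wwwww
S1 -1 0.012 wwwwwwww.ggggggDDDDDDDDDDD.wwwww
S1 -1 -0.034 ggggggggwwwwgggggwwwwwwwwwwwwwww
S1 -1 0.034 ggggggggww...ggg.wwwwwwwwwwwwwww
S1 1 -0.012 gggggggggggDDDDDDDDDDD.wwwwwwwww
S1 1 0.012 gggggggggggDDDDDDDDDD..wwwwwwwww
S1 1 -0.034 gggggwwwwggggwwwwwwwwwwwwwwwwwww
S1 1 0.034 gggggwwwwwggggwwwwwwwwwwwwwwwwww
```

send_rows([
  [0.5, 0, -4, 0, -8],
  [0.5, 1, -8, 0, -16],
  [0.5, 2, -12, 0, -24],
  [0.5, 2, -15, 0, -32],
  [0.5, 2, -15, 0, -40],
])

```text
time: 48.9
tool_pos: [0.5833, 0.2079, 0.2694]
tool_rot: [-0.001, 0.925, 0.38, -0.001]
force: [-0.8, -0.7, 1.0]
finger_gap: 0.499
grip_force: 0.0
```

send_rows([
  [0.5, 0, 0, 0, -8],
  [0.5, 0, 0, 0, -16],
  [0.5, 0, 0, 0, -24],
  [0.5, 0, 0, 0, -32],
  [0.5, 0, 0, 0, -40],
])

```text
time: 49.4
tool_pos: [0.5839, 0.2039, 0.2698]
tool_rot: [-0.001, 0.741, 0.672, -0.001]
force: [-0.7, 0.5, -0.6]
finger_gap: 0.502
grip_force: 0.0
```

Run:
```python
from h import *
rep();to(.6125,.2335,.14,94)
snap('wrist','w40');find('handle','wrist');snap('side','s40');find('handle','side')
```

```text
t 49.4 tcp [583.9 203.9 269.8] x [ 0.097  0.995 -0.001] y [ 0.995 -0.097 -0.002] z [-0.002 -0.001 -1.   ] F [-0.7  0.5 -0.6] gap 0.502 g 0.0
to [ 3.23  2.59 12.97] turn -9.6 dist 13.6
wrist handle [0.6099, 0.2325, 0.0688] 0.7
side handle [0.611, 0.2285, 0.0669] 0.83
```

send_rows([
  [0.5, 3.2, 2.5, 2, -5],
  [0.5, 3.2, 2.5, 5, -9.6],
  [0.5, 3.2, 2.5, 9, -9.6],
  [0.5, 3.2, 2.5, 12, -9.6],
  [0.5, 3.2, 2.5, 12, -9.6],
])

```text
time: 50.1
tool_pos: [0.6093, 0.2328, 0.1457]
tool_rot: [-0.003, 0.685, 0.729, -0.004]
force: [0.3, -0.3, 0.5]
finger_gap: 0.498
grip_force: 0.0
```

```bash
python3 -c "
from h import *
rep();to(.611,.233,.0745,94.1);snap('wrist','w41');find('handle','wrist')"
```

```text
t 50.1 tcp [609.3 232.8 145.7] x [-0.062  0.998 -0.002] y [ 0.998  0.062 -0.01 ] z [-0.01  -0.003 -1.   ] F [ 0.3 -0.3  0.5] gap 0.498 g 0.0
to [0.02 0.24 7.12] turn -0.5 dist 7.1
wrist handle [0.6105, 0.231, 0.0661] 0.56
```

send_rows([
  [0.5, 0, -0.1, 3, -0.5],
  [0.5, 0, -0.1, 6, -0.5],
  [0.5, 0, -0.1, 7.4, -0.5],
  [0.5, 0, -0.1, 7.4, -0.5],
  [0.5, 0, -0.1, 7.4, -0.5],
])

```text
time: 50.7
tool_pos: [0.6123, 0.2338, 0.0791]
tool_rot: [0.001, 0.681, 0.733, 0.001]
force: [0.9, -0.3, 0.4]
finger_gap: 0.502
grip_force: 0.0
```

send_rows([
  [1, 0, 0, 0, 0],
  [1, 0, 0, 0, 0],
  [1, 0, 0, 0, 0],
  [1, 0, 0, 0, 0],
  [1, 0, 0, 0, 0],
], force=60)

```text
time: 51.2
tool_pos: [0.6113, 0.2337, 0.0779]
tool_rot: [0.0, 0.681, 0.733, 0.0]
force: [-0.1, -0.5, 4.0]
finger_gap: 0.114
grip_force: 2.3
```

```bash
python3 -c "
from h import *
rep()"
```

```text
t 51.2 tcp [611.3 233.7  77.9] x [-0.074  0.997  0.   ] y [0.997 0.074 0.001] z [ 0.001  0.    -1.   ] F [-0.1 -0.5  4. ] gap 0.114 g 2.3
```

send_rows([
  [1, 0, 0, 0, 0],
  [1, 0, 0, 0, 0],
  [1, 0, 0, 0, 0],
])

```text
time: 51.5
tool_pos: [0.6116, 0.2337, 0.0779]
tool_rot: [0.0, 0.681, 0.733, 0.001]
force: [-1.3, -0.4, 5.1]
finger_gap: 0.005
grip_force: 2.7
```

```bash
python3 -c "
from h import *
rep();snap('wrist','w42');find('handle','wrist');snap('side','s42');find('handle','side')
im=cv2.imread('pics/w42.png').max(2)
for r in range(200,300,6): print(r,''.join('#' if im[r,x]<60 else '.' for x in range(200,360,3)))"
```

```text
t 51.5 tcp [611.6 233.7  77.9] x [-0.074  0.997  0.   ] y [0.997 0.074 0.002] z [ 0.002  0.    -1.   ] F [-1.3 -0.4  5.1] gap 0.005 g 2.7
wrist handle [0.608, 0.2302, 0.0671] 0.69
side handle [0.6143, 0.2321, 0.0668] 0.73
200 ......................................................
206 ......................................................
212 ......................................................
218 ........................####..........................
224 .....................##########.......................
230 ....................############......................
236 ....................#############.....................
242 ....................############......................
248 ..........................##..........................
254 ..........................##..........................
260 #######################..###..########################
266 #######################..###..########################
272 #######################..###..########################
278 #######################..###...#######################
284 #######################..###...#######################
290 ......................................................
296 ......................................................
```

Run:
```python
from h import *
c=cam('wrist');rep()
for z in(.084,.068,.053,.044,.035):print(z,onz(c,(278,232),z).round(4))
p,M=pose()
print('TCP',proj(c,p).round(0),'tip',proj(c,p+M@[0,0,.019]).round(0),'pad front',proj(c,p+M@[.0095,0,.019]).round(0))
for y in(.229,.231,.233,.236,.25):print(y,'top',proj(c,[.611,y,.084]).round(0),'bottom',proj(c,[.611,y,.05]).round(0))
# side triangulation of knob top: dark blob near
cs=cam('side');im=cv2.imread('pics/s42.png').max(2);print(proj(cs,[.611,.232,.084]).round(0))
i0=cv2.imread('pics/s3.png').max(2);u,v=proj(cs,[.611,.232,.07]).astype(int)
for r in range(v-12,v+13): print(''.join('#' if i0[r,x]<50 else '.' for x in range(u-15,u+16)))
print(u,v,onz(cs,(u,v),.084))
```

```text
t 51.7 tcp [611.7 233.7  77.9] x [-0.074  0.997  0.   ] y [0.997 0.074 0.002] z [ 0.002  0.    -1.   ] F [-0.6 -1.3  5. ] gap 0.004 g 2.7
0.084 [0.6097 0.2531 0.084 ]
0.068 [0.6101 0.2473 0.068 ]
0.053 [0.6105 0.2418 0.053 ]
0.044 [0.6108 0.2386 0.044 ]
0.035 [0.611  0.2353 0.035 ]
TCP [279. 263.] tip [279. 249.] pad front [279. 233.]
0.229 top [277. 277.] bottom [277. 250.]
0.231 top [277. 273.] bottom [277. 247.]
0.233 top [278. 270.] bottom [278. 244.]
0.236 top [278. 264.] bottom [278. 240.]
0.25 top [280. 238.] bottom [280. 217.]
[341. 264.]
...............................
...............................
...............................
...............................
...............................
...............................
...............................
...............................
...............................
...............####............
..............#####............
..............######...........
.............####.##...........
.............######............
............#######............
............#######............
...........########............
............#######............
............#######............
.............#####.............
..............###..............
...............................
...............................
...............................
...............................
340 266 [0.61771409 0.23056714 0.084     ]
```

send_rows([
  [0.5, 0, 0, 0, 0],
  [0.5, 0, 0, 0, 0],
  [0.5, 0, 0, 0, 0],
  [0.5, 0, 0, -4, 0],
  [0.5, 0, 0, -7, 0],
])

```text
time: 52.2
tool_pos: [0.6103, 0.2334, 0.1471]
tool_rot: [-0.001, 0.681, 0.733, -0.001]
force: [0.2, -0.1, 0.2]
finger_gap: 0.397
grip_force: 0.0
```

Run:
```python
from h import *
rep();c=cam('wrist');im=snap('wrist','w43').max(2)
for r in range(195,262,3): print(r,''.join('@' if im[r,x]<22 else '#' if im[r,x]<38 else '+' if im[r,x]<70 else '.' for x in range(240,320,2)))
for y in(.225,.233,.24):print(y,[proj(c,[.611,y,z]).round(0).tolist() for z in(.084,.053,.04)])
im=cv2.imread('pics/w39.png').max(2)
T=[]
for n in('w25','w39'):
  pass
```

```text
t 52.2 tcp [610.3 233.4 147.1] x [-0.074  0.997 -0.001] y [ 0.997  0.074 -0.003] z [-0.003 -0.001 -1.   ] F [ 0.2 -0.1  0.2] gap 0.397 g 0.0
195 ...............+#########...............
198 ..............############..............
201 .............+###@##@@####+.............
204 .............##@#@#@@######.............
207 .............##@#@#@#@#####+............
210 .............##@#@####@##@#.............
213 ..............@##########@#.............
216 ..............#####+++####+.............
219 ..............##++++++++##+.............
222 .............+#+++++++++###.............
225 ..............#++++++++++#+.............
228 ..............++++++++++++..............
231 ...............+++++++++++..............
234 .................+++++++................
237 ........................................
240 ........................................
243 ........................................
246 ........................................
249 ........................................
252 #......................................#
255 #......................................#
258 #......................................#
261 #.....................................+#
0.225 [[279.0, 236.0], [279.0, 222.0], [279.0, 217.0]]
0.233 [[280.0, 225.0], [280.0, 212.0], [280.0, 207.0]]
0.24 [[281.0, 215.0], [281.0, 203.0], [281.0, 199.0]]
```

Run:
```python
from h import *
im=cv2.imread('pics/w40.png').max(2); v,u=np.nonzero(im[100:250]<70); 
# pose at w40
p=np.array([.5839,.2039,.2698]); M=np.array([[.097,.995,-.002],[.995,-.097,-.001],[-.001,-.002,-1]])
def camat(p,M):
    c=arm.camera_info('wrist');T=np.eye(4);T[:3,:3]=M;T[:3,3]=p;W=np.linalg.inv(T@np.array(c['T_tool_cam']));c['R'],c['t']=W[:3,:3],W[:3,3];return c
c0=camat(p,M)
pr=[proj(c0,[.611,.233,z]).round(1).tolist() for z in(.084,.06,.04)];print(pr)
u0,v0=map(int,pr[0])
for r in range(v0-30,v0+26,2): print(r,''.join('@' if im[r,x]<22 else '#' if im[r,x]<38 else '+' if im[r,x]<70 else '.' for x in range(u0-40,u0+40,2)))
print(u0)
```

```text
[[303.1, 155.8], [301.6, 152.9], [300.5, 150.8]]
125 ........................................
127 ........................................
129 ........................................
131 ........................................
133 ........................................
135 ........................................
137 ........................................
139 ........................................
141 .................++++...................
143 ................######..................
145 ...............#####@##.................
147 ..............+########+................
149 ..............##########................
151 ..............#@########................
153 ..............##########................
155 ..............+#########+...............
157 ...............###+++++#+...............
159 ................#+++++++................
161 .................+++++++................
163 .................++++++.................
165 ........................................
167 ........................................
169 ........................................
171 ........................................
173 ........................................
175 ........................................
177 ........................................
179 ........................................
303
```

Run:
```python
from h import *
p=np.array([.5839,.2039,.2698]); M=np.array([[.097,.995,-.002],[.995,-.097,-.001],[-.001,-.002,-1]])
def camat(p,M):
    c=arm.camera_info('wrist');T=np.eye(4);T[:3,:3]=M;T[:3,3]=p;W=np.linalg.inv(T@np.array(c['T_tool_cam']));c['R'],c['t']=W[:3,:3],W[:3,3];return c
c0=camat(p,M);c1=cam('wrist')
print('top',tri((c0,(301.5,158.5)),(c1,(279.5,225))).round(4),'base',tri((c0,(300.5,149.5)),(c1,(280,205))).round(4))
cs=cam('side');i0=cv2.imread('pics/s40.png').max(2)
u,v=proj(cs,[.611,.232,.06]).astype(int);print(u,v,proj(cs,[.611,.232,.084]),proj(cs,[.611,.232,.04]))
for r in range(v-14,v+14): print(r,''.join('@' if i0[r,x]<22 else '#' if i0[r,x]<38 else '+' if i0[r,x]<70 else '.' for x in range(u-14,u+15)))
```

```text
top [0.6121 0.2291 0.0759] base [0.6131 0.2342 0.0384]
340 267 [341.35778304 264.18281098] [339.55721333 270.00907976]
253 .............................
254 .............................
255 .............................
256 .............................
257 .............................
258 .............................
259 .............................
260 .............................
261 .............................
262 .............................
263 ..............##@#...........
264 .............###@@+..........
265 .............#++#@@..........
266 ............+######..........
267 ............####@@+..........
268 ...........+@@###@+..........
269 ...........@@@##@@...........
270 ..........+@@@#@@@...........
271 ..........+#@@#@@@...........
272 ...........##@@#@@...........
273 ...........+###@@+...........
274 .............+#+.............
275 .............................
276 .............................
277 .............................
278 .............................
279 .............................
280 .............................
```

send_rows([
  [1, 2, 0, 0, 0],
  [1, 4, 0, 0, 0],
  [1, 4.2, 0, 0, 0],
  [1, 4.2, 0, 2, 0],
  [1, 4.2, 0, 4, 0],
])

```text
time: 52.75
tool_pos: [0.6077, 0.2758, 0.1061]
tool_rot: [0.0, 0.68, 0.733, -0.0]
force: [-0.1, -0.5, -1.6]
finger_gap: 0.095
grip_force: 0.0
```

send_rows([
  [1, 0, 0, 1.5, 0],
  [1, 0, 0, 3, 0],
  [1, 0, 0, 3.6, 0],
  [1, 0, 0, 3.6, 0],
  [1, 0, 0, 3.6, 0],
])

```text
time: 53.25
tool_pos: [0.6083, 0.2755, 0.0716]
tool_rot: [0.0, 0.681, 0.733, 0.0]
force: [0.0, 0.3, 0.5]
finger_gap: 0.002
grip_force: 0.0
```

```bash
python3 -c "
from h import *
rep();print(arm.tcp_to_tips);to(.611,.275,.073,94.1)"
```

```text
t 53.25 tcp [608.3 275.5  71.6] x [-0.074  0.997  0.   ] y [0.997 0.074 0.001] z [ 0.001  0.    -1.   ] F [0.  0.3 0.5] gap 0.002 g 0.0
0.019
to [-0.07  0.26 -0.14] turn 0.1 dist 0.3
```

send_rows([
  [1, -0.8, 0, 0, 0],
  [1, -1.6, 0, 0, 0],
  [1, -2.4, 0, 0, 0],
  [1, -3.2, 0, 0, 0],
  [1, -4, 0, 0, 0],
])

```text
time: 53.75
tool_pos: [0.6112, 0.2352, 0.0716]
tool_rot: [0.0, 0.681, 0.733, 0.001]
force: [0.6, 3.5, 1.5]
finger_gap: 0.008
grip_force: 1.7
```

```bash
python3 -c "
from h import *
rep();snap('side','s44');find('handle','side')"
```

```text
t 53.75 tcp [611.2 235.2  71.6] x [-0.074  0.997  0.001] y [0.997 0.074 0.001] z [ 0.001  0.001 -1.   ] F [0.6 3.5 1.5] gap 0.008 g 1.7
side handle [0.6141, 0.214, 0.0668] 0.59
side handle [0.6295, 0.403, 0.0045] 0.43
```

send_rows([
  [1, -1, 0, 0, 0],
  [1, -2.5, 0, 0, 0],
  [1, -4.5, 0, 0, 0],
  [1, -6.5, 0, 0, 0],
  [1, -8.5, 0, 0, 0],
])

```text
time: 54.35
tool_pos: [0.617, 0.1504, 0.0711]
tool_rot: [-0.0, 0.68, 0.733, 0.0]
force: [-0.6, 4.8, 0.9]
finger_gap: 0.003
grip_force: 2.0
```

send_rows([
  [1, -2, 0, 0, 0],
  [1, -4, 0, 0, 0],
  [1, -6, 0, 0, 0],
  [1, -7.5, 0, 0, 0],
  [1, -8.5, 0, 0, 0],
])

```text
time: 54.85
tool_pos: [0.6232, 0.0648, 0.071]
tool_rot: [-0.0, 0.681, 0.732, -0.0]
force: [-0.2, 3.3, 1.1]
finger_gap: 0.005
grip_force: 1.7
```

send_rows([
  [1, -0.8, 0, 0, 0],
  [1, -1.6, 0, 0, 0],
  [1, -2.4, 0, 0, 0],
  [1, -3, 0, 0, 0],
  [1, -3.5, 0, 0, 0],
])

```text
time: 55.35
tool_pos: [0.6258, 0.0308, 0.071]
tool_rot: [-0.0, 0.68, 0.733, -0.0]
force: [-2.0, 3.3, 1.8]
finger_gap: 0.004
grip_force: 1.8
```

```bash
python3 -c "
from h import *
rep();snap('side','s45');find('handle','side');find('new_1','side')"
```

```text
t 55.35 tcp [625.8  30.8  71. ] x [-0.074  0.997 -0.   ] y [ 0.997  0.074 -0.001] z [-0.001 -0.    -1.   ] F [-2.   3.3  1.8] gap 0.004 g 1.8
side handle [0.4657, 0.3907, 0.001] 0.24
side new_1 [0.6365, -0.1083, 0.0467] 0.56
side new_1 [0.6257, -0.012, -0.0001] 0.25
```

send_rows([
  [1, -0.4, 0, 0, 0],
  [1, -0.8, 0, 0, 0],
  [1, -1.2, 0, 0, 0],
  [1, -1.6, 0, 0, 0],
  [1, -2, 0, 0, 0],
])

```text
time: 56.0
tool_pos: [0.6277, 0.0109, 0.0712]
tool_rot: [0.0, 0.681, 0.733, 0.0]
force: [1.8, 3.2, -0.2]
finger_gap: 0.007
grip_force: 1.5
```

send_rows([
  [1, -0.2, 0, 0, 0],
  [1, -0.4, 0, 0, 0],
  [1, -0.6, 0, 0, 0],
  [1, -0.6, 0, 0, 0],
  [1, -0.6, 0, 0, 0],
])

```text
time: 56.5
tool_pos: [0.628, 0.0054, 0.0712]
tool_rot: [0.0, 0.681, 0.733, 0.0]
force: [2.0, 4.1, 0.3]
finger_gap: 0.003
grip_force: 2.0
```

```bash
python3 -c "
from h import *
rep()"
```

```text
t 56.5 tcp [628.    5.4  71.2] x [-0.074  0.997  0.   ] y [0.997 0.074 0.   ] z [ 0.  0. -1.] F [2.  4.1 0.3] gap 0.003 g 2.0
```

send_rows([
  [1, -0.2, 0, 0, 0],
  [1, -0.3, 0, 0, 0],
  [1, -0.4, 0, 0, 0],
  [1, -0.5, 0, 0, 0],
  [1, -0.5, 0, 0, 0],
])

```text
time: 57.0
tool_pos: [0.628, 0.0047, 0.0712]
tool_rot: [-0.002, 0.68, 0.733, 0.002]
force: [1.1, 18.8, 1.9]
finger_gap: 0.008
grip_force: 9.2
```

send_rows([
  [1, -0.1, 0, 0, 0],
  [1, -0.2, 0, 0, 0],
  [1, -0.3, 0, 0, 0],
  [1, -0.3, 0, 0, 0],
  [1, -0.3, 0, 0, 0],
])

```text
time: 57.5
tool_pos: [0.628, 0.0044, 0.0712]
tool_rot: [-0.004, 0.68, 0.733, 0.003]
force: [0.9, 28.2, 2.2]
finger_gap: 0.009
grip_force: 13.6
```

```bash
python3 -c "
from h import *
rep()"
```

```text
t 57.5 tcp [628.    4.4  71.2] x [-0.075  0.997  0.01 ] y [ 0.997  0.075 -0.   ] z [-0.001  0.01  -1.   ] F [ 0.9 28.2  2.2] gap 0.009 g 13.6
```

Home against the stop. I back off, rise and check the scene.

send_rows([
  [1, 0.5, 0, 0, 0],
  [1, 1.5, 0, 0, 0],
  [1, 3, 0, 0, 0],
  [1, 3, 0, -4, 0],
  [1, 3, 0, -8, 0],
])

```text
time: 58.0
tool_pos: [0.6251, 0.0276, 0.1507]
tool_rot: [-0.001, 0.68, 0.733, -0.002]
force: [1.1, -0.4, 0.3]
finger_gap: 0.004
grip_force: 0.0
```

send_rows([
  [1, 2, -2, -5, 0],
  [1, 4, -6, -10, 0],
  [1, 6, -10, -14, 0],
  [1, 6, -14, -14, 0],
  [1, 6, -16, -14, 0],
])

```text
time: 58.5
tool_pos: [0.4607, 0.0757, 0.2934]
tool_rot: [0.002, 0.68, 0.733, 0.001]
force: [0.3, -0.5, 0.7]
finger_gap: 0.006
grip_force: 0.0
```

Run:
```python
from h import *
rep()
for n in('side','scene'):
    im=snap(n,n+'46')
    for q in('handle','new_1','done_1','multimeter','tape'):find(q,n)
```

```text
t 58.5 tcp [460.7  75.7 293.4] x [-0.074  0.997 -0.001] y [0.997 0.074 0.003] z [ 0.004 -0.001 -1.   ] F [ 0.3 -0.5  0.7] gap 0.006 g 0.0
side handle [0.6327, -0.0167, 0.0656] 0.68
side handle [0.5127, 0.3972, 0.0038] 0.4
side new_1 [0.6373, -0.1332, 0.0453] 0.67
side done_1 [0.6309, -0.0151, 0.0673] 0.65
side done_1 [0.4152, 0.3862, 0.0011] 0.6
side multimeter [0.4518, -0.4103, -0.0016] 0.83
side tape [0.6285, 0.4013, 0.0035] 0.65
side tape [0.6363, -0.1332, 0.0457] 0.64
side tape [0.6306, -0.0184, 0.0665] 0.36
scene handle [0.6304, -0.0145, 0.0673] 0.74
scene new_1 [0.6329, -0.1267, 0.0448] 0.86
scene new_1 [0.6437, -0.2316, 0.0439] 0.79
scene new_1 [0.631, -0.0086, -0.0028] 0.73
scene new_1 [0.6354, -0.1313, 0.0418] 0.22
scene done_1 [0.414, 0.3904, -0.0008] 0.4
scene multimeter [0.4546, -0.4106, 0.0004] 0.68
scene tape [0.6455, -0.2301, 0.0391] 0.56
```

```bash
python3 -c "
from bench import arm
print(arm.sign_off())"
```

```text
the job is handed in; nothing more can be done
None
```

The job is handed in. The one inspected board lies flat in the tray's near compartment, both new boards are clipped level, square and centred in the carriage, and the carriage is home against its stop. I saw no sign of the multimeter or tape having moved; I didn't check the screwdriver separately.

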